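# Strip the spacer bar and dock the loaded tray behind its gravity catch

### The job

Slide the red stop collar off the free end of the bar, then slide every square spacer off after it, and put the collar and all spacers into the blue tray while it is still out in front of its bay. Then, keeping the tray flat on the table, slide it fully home into the bay by its wooden grip so that its ledge lifts the yellow catch and the catch drops shut behind it; do not touch the catch with the robot, and leave the glue bottle where it is.

Things in the scene. Friction and masses are not known exactly. Their poses are not given: they have to be found in the camera images.
- stand: Grey bar stand fixed to the table: foot 100 x 120 x 10 mm (x, y, z; y from -18 to +102), post 34 x 30 mm, 118 mm high. Origin: underside, at the post's axis. A steel bar of 16 mm diameter runs level from the post along the stand's +y, its axis 100 mm above the table, its free end 214 mm from the origin.
- bar_end (a point): Centre of the bar's free end, 100 mm above the table; same axes as the stand (+y points off the bar).
- collar: Red square stop collar, 46 x 46 mm, 26 mm long along its own y (the bore), square bore 28 mm, about 90 g, unclamped: slides freely. Origin at its centre. It hangs on the bar nearest to the free end, its centre about 6 mm below the bar's axis and 20 mm in from the end; there its sides face the stand's x and z.
- spacer_1: Aluminium square tube spacer, 50 x 50 mm, 28 mm long along its own y (the bore), square bore 30 mm, about 90 g. Origin at its centre. Hangs loose on the bar behind the collar, centre 7 mm below the bar's axis, sides facing the stand's x and z. Places 44, 74, 104, 134, 164 mm from the stand's origin, some empty: 3 to 5 spacers are present.
- spacer_2: Aluminium square tube spacer, 50 x 50 mm, 28 mm long along its own y (the bore), square bore 30 mm, about 90 g. Origin at its centre. Hangs loose on the bar behind the collar, centre 7 mm below the bar's axis, sides facing the stand's x and z. Places 44, 74, 104, 134, 164 mm from the stand's origin, some empty: 3 to 5 spacers are present.
- spacer_3: Aluminium square tube spacer, 50 x 50 mm, 28 mm long along its own y (the bore), square bore 30 mm, about 90 g. Origin at its centre. Hangs loose on the bar behind the collar, centre 7 mm below the bar's axis, sides facing the stand's x and z. Places 44, 74, 104, 134, 164 mm from the stand's origin, some empty: 3 to 5 spacers are present.
- spacer_4: Aluminium square tube spacer, 50 x 50 mm, 28 mm long along its own y (the bore), square bore 30 mm, about 90 g. Origin at its centre. Hangs loose on the bar behind the collar, centre 7 mm below the bar's axis, sides facing the stand's x and z. Places 44, 74, 104, 134, 164 mm from the stand's origin, some empty: 3 to 5 spacers are present.
- spacer_5: Aluminium square tube spacer, 50 x 50 mm, 28 mm long along its own y (the bore), square bore 30 mm, about 90 g. Origin at its centre. Hangs loose on the bar behind the collar, centre 7 mm below the bar's axis, sides facing the stand's x and z. Places 44, 74, 104, 134, 164 mm from the stand's origin, some empty: 3 to 5 spacers are present.
- tray: Loose blue open tray, 0.5 kg: 200 x 126 mm (x, y), 36 mm high, walls and floor 5 mm. Origin: centre of underside. Wooden grip on the -y wall, 18 mm wide (x), 10 to 55 mm above the table, out to y = -100 mm: pinch its x sides. Ledge outside the +x wall, to x = 124 mm, top at 30 mm, full length: its +y end lifts the catch. Starts 235-265 mm out of the bay, 0-30 mm aside, turned.
- bay: Dark steel bay fixed to the table, open to its -y. Origin and axes are the tray's when home on the back stop (face at y = 63 mm). Rails 22 and 16 mm high, inner faces at x = -105 and +129 mm (5 mm play each side), from the back to y = -135 mm, then flared mouths to y = -157 mm. Yellow post, 60 mm high, at x = 139, y = -127 mm, carries the catch.
- catch (a joint): Hinge of the yellow gravity catch, in rad: 0 = hanging at its lower stop (shut), grows as it is lifted, 0.9 at most; about 0.4 while it rides on the tray's ledge. No spring: it falls by its own weight (60 g). The arm, 12 mm wide, 60 mm long, is hinged at bay x = 115, y = -127 mm, 50 mm above the table, and slopes down into the bay, so that a tray sliding in (+y) lifts it.
- catch_tip (a point): Lower tip of the catch, 15 mm above the table when shut, at bay y = -82 mm; it drops only once the tray is within about 5 mm of the back stop, and then leaves it about 14 mm of play.
- glue_bottle: White glue bottle with orange cap, 50 mm diameter, 134 mm high, standing behind the tray; origin under its centre. To be left alone.

How it is judged:
On the way, in this order (a step that is already met when the one before it is completed fails the run):
1. the collar is off the bar, more than 100 mm from its end (distance between collar and bar_end above 0.1 m), for 0.1 s.
2. the collar and all spacers present lie in the tray, which is still out in front of the bay and has not yet lifted the catch (x of collar in the frame of tray between -0.095 and 0.095 m and y of collar in the frame of tray between -0.058 and 0.058 m and z of collar in the frame of tray between 0 and 0.06 m and x of spacer_1 in the frame of tray between -0.095 and 0.095 m and y of spacer_1 in the frame of tray between -0.058 and 0.058 m and z of spacer_1 in the frame of tray between 0 and 0.06 m and x of spacer_2 in the frame of tray between -0.095 and 0.095 m and y of spacer_2 in the frame of tray between -0.058 and 0.058 m and z of spacer_2 in the frame of tray between 0 and 0.06 m and x of spacer_3 in the frame of tray between -0.095 and 0.095 m and y of spacer_3 in the frame of tray between -0.058 and 0.058 m and z of spacer_3 in the frame of tray between 0 and 0.06 m and x of spacer_4 in the frame of tray between -0.095 and 0.095 m and y of spacer_4 in the frame of tray between -0.058 and 0.058 m and z of spacer_4 in the frame of tray between 0 and 0.06 m and x of spacer_5 in the frame of tray between -0.095 and 0.095 m and y of spacer_5 in the frame of tray between -0.058 and 0.058 m and z of spacer_5 in the frame of tray between 0 and 0.06 m and y of tray in the frame of bay below -0.15 m and value of joint catch below 0.06 rad), for 0.3 s.
3. the tray, flat on the table, lifts the catch with its ledge (value of joint catch above 0.15 rad and contact force between tray and catch above 0.03 N and height (world z) of tray below 0.012 m and y of tray in the frame of bay between -0.15 and -0.01 m), for 0.1 s.
At the end, for the whole second after the job is handed in: Collar and every spacer present at rest in the tray (centres inside its walls, less than 60 mm above its underside); tray flat on the table in the bay, within 16 mm of the back stop (the play the shut catch leaves); catch shut (below 0.06 rad) behind its ledge (x of collar in the frame of tray between -0.095 and 0.095 m and y of collar in the frame of tray between -0.058 and 0.058 m and z of collar in the frame of tray between 0 and 0.06 m and x of spacer_1 in the frame of tray between -0.095 and 0.095 m and y of spacer_1 in the frame of tray between -0.058 and 0.058 m and z of spacer_1 in the frame of tray between 0 and 0.06 m and x of spacer_2 in the frame of tray between -0.095 and 0.095 m and y of spacer_2 in the frame of tray between -0.058 and 0.058 m and z of spacer_2 in the frame of tray between 0 and 0.06 m and x of spacer_3 in the frame of tray between -0.095 and 0.095 m and y of spacer_3 in the frame of tray between -0.058 and 0.058 m and z of spacer_3 in the frame of tray between 0 and 0.06 m and x of spacer_4 in the frame of tray between -0.095 and 0.095 m and y of spacer_4 in the frame of tray between -0.058 and 0.058 m and z of spacer_4 in the frame of tray between 0 and 0.06 m and x of spacer_5 in the frame of tray between -0.095 and 0.095 m and y of spacer_5 in the frame of tray between -0.058 and 0.058 m and z of spacer_5 in the frame of tray between 0 and 0.06 m and y of tray in the frame of bay between -0.016 and 0.006 m and x of tray in the frame of bay between -0.012 and 0.012 m and height (world z) of tray below 0.006 m and value of joint catch below 0.06 rad and linear speed of tray below 0.02 m/s and linear speed of each of collar, spacer_1, spacer_2, spacer_3, spacer_4, spacer_5 below 0.03 m/s); the robot touches nothing.
It fails at once if the robot touches the catch (contact force between any of the fingers, the arm and catch above 1 N).
It fails at once if the glue bottle is moved by more than 30 mm (distance of glue_bottle from where it was at the start of the episode above 0.03 m).
Of spacer_1, spacer_2, spacer_3, spacer_4, spacer_5 only 3 to 5 are there at a start; the rules pass over those that are not, and their reading is None.
At some moment in a run one of tray may be knocked a few centimetres aside while the robot is not near it.
Once in a run the grip may slacken for a moment while it holds something.
It also fails if it takes over 210 s, if anything falls off the work surface, if the arm or the gripper's body presses on something with over 40 N, if the wrist force passes 120 N, or if a joint passes its speed limit or range.

### The arm

A 6-joint arm with a two-finger parallel gripper is mounted at the origin on a cart in front of the work surface, level with it; the furniture and walls round the work are solid. World frame = base frame: x ahead of the robot, y to its left, z up, the work surface at z = 0. Lengths are in m, angles in rad, forces in N, time in s.
With the tool pointing down it reaches from about 0.15 to 0.775 m from the base axis. Payload 6.1 kg.
Tool frame: the origin (TCP) lies on the centre line of the jaws, within the pads' length; the fingertips stand env.nose_length ahead of it and the grasp point (between the pads) lies 6 mm ahead of it (env.nose_length is the distance from the TCP to the fingertips, in m); z points along the fingers, y is the direction in which the jaws open and shut (so a half turn about z gives the same grasp; the last joint's range is limited). The gripper opens to 85 mm and grips with 20 to 120 N. Pads are 22 mm wide; open, the fingers measure 114 mm over their backs; the gripper's body (76 mm by 85 mm) begins 54 mm behind the grasp point. The pads swing forward as they close: fully open they stand 13 mm farther back than shut.
Start: joints at [-1.108, 0.126, -0.04, 1.405, 0, 1.571], TCP at [0.234, -0.47, 0.256] pointing down, gripper open.
Joint ranges: [-2.72, 2.72], [-0.95, 1.95], [-1.27, 1.35], [-1.78, 2.02], [-1.46, 1.47], [-3.14, 3.14]. Speed limits (rad/s): [2.39, 2.39, 3.01, 3.14, 3.14, 3.14].

### API

Orientations are given as [roll, pitch, yaw] about the fixed x, y, z axes, in that order (R = Rz(yaw) Ry(pitch) Rx(roll)).
In Python, from rig import env gives the robot as it stands.
- The arm moves only by the tool servo_tool, never from a script. Its argument "rows" is a list of rows, each a list of 7 numbers: the opening, from 0 (shut) to 1 (fully open), then the shift along the tool's x, y, z as a fraction of full scale, then the turn, a rotation vector about the tool's x, y, z as a fraction of full scale. A call has exactly 8 rows; each row is the pose to reach, as a shift and turn from the pose commanded when the call began, along the tool's axes at that moment, turning the shorter way round; what a row does not reach only later rows make up. Full scale, the value 1, is 30 cm for a shift and pi rad for a turn. A row lasts 1/10 s, in which the tool goes at most 50 mm and 8.59 degrees, less where a joint would pass 70% of its speed; a pose out of reach is approached as far as the arm can. A call with a number of a shift or a turn outside -1 to 1 is refused whole. A call with a gripper value outside its range is refused whole. The fingers move at their own pace and stop on an object; the grip force is fixed at half the most. Time passes only in rows, so rows that repeat a pose let the fingers close, or fill a call up. It gives the time, the measured TCP pose, the force and the opening at its end, in the units of the state.
- env.read_state(): the state, without advancing time (a new reading comes with each control period).
- env.capture(name): name is "scene" or "top"; returns the picture (384x512x3 uint8, blue, green, red); there is no depth.
- env.get_calibration(name): a dict with "fx", "fy", "cx", "cy" (pixels), "R" (3x3) and "t" (3): a world point X has camera coordinates R X + t. Camera axes: x right, y down, z forward; pixel columns grow to the right and rows downward; lengths in m; the calibration is good to about 2 mm. A picture is of the moment at which its call begins. get_calibration takes no time and is no camera call.
- env.sign_off(): hands the job in, once; it reports no verdict.
The state is a dict: "time": time; "q": joint angles; "qvel": joint speeds; "effort": joint torques, N m; "tcp_pos": TCP position; "tool_rot": TCP orientation; "force": force on the tool from outside, world axes, zero at the start; "moment": the same for the moment, N m; "width": opening from 0.0 (shut) to 1.0 (fully open).
Only numpy, scipy, OpenCV 4.12 (cv2) and the standard library are available. Lean on these libraries where they do the work, as an engineer would, in place of code of your own. Each camera call takes 0.05 s, during which the arm holds its last target. There are 200 camera calls.

## Working session

There is one attempt and no reset: what is moved stays moved. The work goes in short steps, Python scripts to look and compute and a tool call to move; the robot and the scene stay as the last step left them, time stands still between calls to the robot, and variables do not carry over. Pictures are saved under pics/ and viewed, about 12 in all and at most 16, crops included, and the job is handed in when it is done.

Besides the shell and the picture viewer there is one more tool, called after "Emit:" by a JSON object that holds its "api" and its "payload". servo_tool: Moves the arm, as the interface text tells. Its arguments: {"type":"object","properties":{"rows":{"type":"array"}},"required":["rows"]}

```bash
ls; mkdir -p pics; python3 - <<'E'
from rig import env
import cv2,numpy as np
print(env.read_state(), env.nose_length)
for n in("scene","top"):
    im=env.capture(n); cv2.imwrite(f"pics/{n}0.png",im); c=env.get_calibration(n)
    print(n,{k:np.round(v,4).tolist() for k,v in c.items()}, (-np.array(c["R"]).T@np.array(c["t"])).round(3))
a=cv2.imread("pics/scene0.png")
E
```

```text
pics
{'time': 0.0, 'q': array([-1.10799088e+00,  1.26368036e-01, -4.06067380e-02,  1.40539141e+00,
       -1.04978305e-05,  1.57080369e+00]), 'qvel': array([ 0.00132595, -0.00022792, -0.00100405, -0.00106267, -0.000726  ,
        0.00038374]), 'effort': array([ 3.88149592e-04, -4.35913861e+01,  3.52925134e+01,  1.71840243e-02,
        1.18280004e-04,  8.61862304e-06]), 'tcp_pos': array([ 0.23422584, -0.46944597,  0.25553529]), 'tool_rot': array([-3.14002280e+00,  1.05093694e-05,  4.62798107e-01]), 'force': array([ 0.75120344, -0.1330422 , -0.30087423]), 'moment': array([-0.04004364,  0.00693915, -0.03355625]), 'width': 1.0004012690128041} 0.025
scene {'fx': 484.8681, 'fy': 484.8681, 'cx': 264.9472, 'cy': 199.7887, 'R': [[-0.8069, -0.5907, -0.0022], [-0.4137, 0.5678, -0.7117], [0.4216, -0.5733, -0.7025]], 't': [0.448, 0.354, 1.0458]} [0.067 0.663 0.988]
top {'fx': 440.8106, 'fy': 440.8106, 'cx': 257.7769, 'cy': 189.9341, 'R': [[0.0082, -0.9998, 0.0158], [-0.9905, -0.0103, -0.1372], [0.1374, -0.0145, -0.9904]], 't': [-0.095, 0.6399, 1.2056]} [ 0.469 -0.071  1.283]
```

View pics/scene0.png

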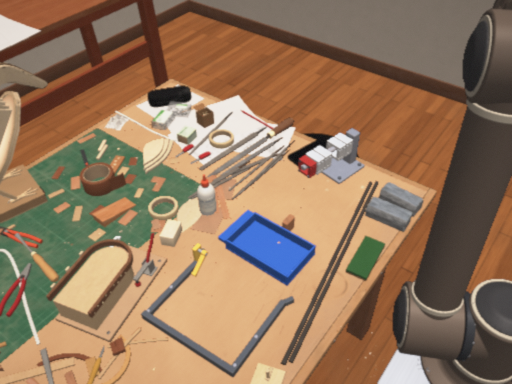

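View pics/top0.png

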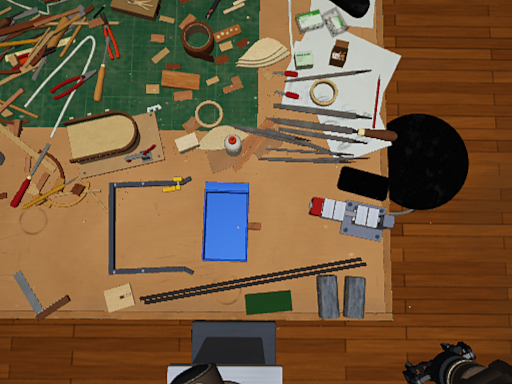

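The scene camera shows the collar at (306,163), the tray around (267,245), and the bay at lower left. The top view shows the collar at (316,206), the tray at (227,222) with its grip at (254,226), and the bay at (110-190, 180-272). Next I'll view enlarged crops of both.

```bash
python3 - <<'E'
import cv2,numpy as np
t=cv2.imread("pics/top0.png");s=cv2.imread("pics/scene0.png")
def crop(im,x,y,w,h,f,name):
    c=cv2.resize(im[y:y+h,x:x+w],None,fx=f,fy=f,interpolation=cv2.INTER_CUBIC)
    cv2.imwrite(name,c)
    return c
a=crop(t,300,180,100,70,8,"pics/c1.png")
b=crop(s,280,120,100,75,8,"pics/c2.png")
b=crop(t,95,165,180,120,4,"pics/c3.png")
E
```

```text
(no output)
```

View pics/c1.png

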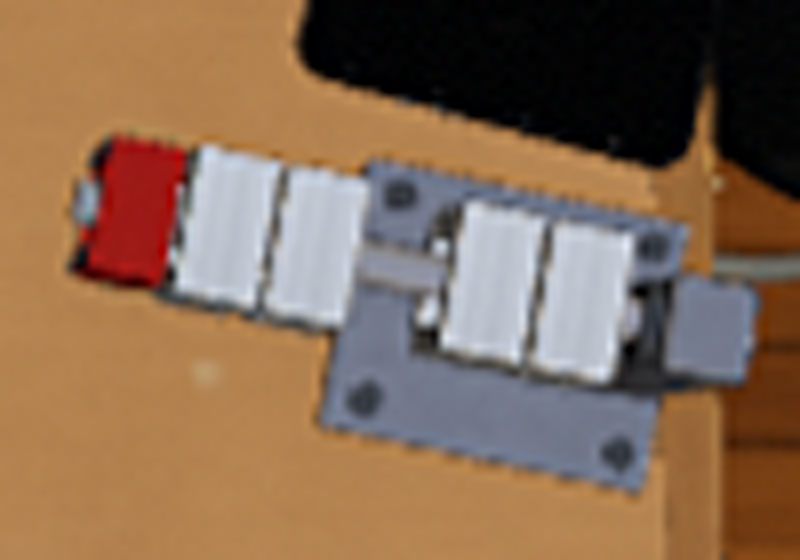

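View pics/c2.png

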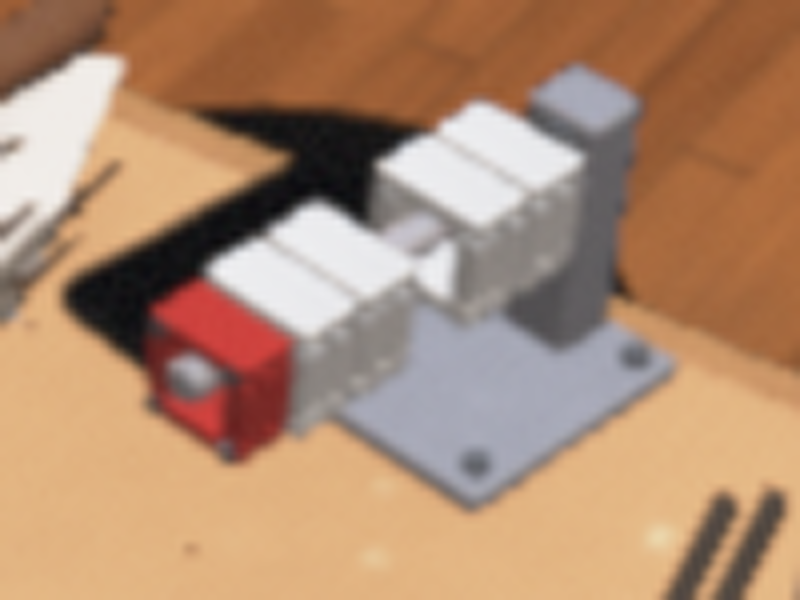

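View pics/c3.png

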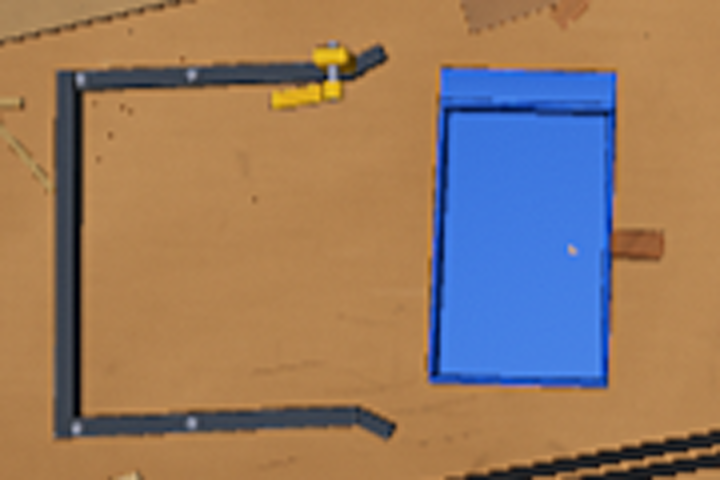

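Crop c1 and c2 show four spacers, at 44, 74, 134 and 164 mm (104 is empty). Collar top corners in c1 are about (108,135), (88,280), (190,150) and (165,288). I need one more scene crop, covering the tray and bay.

```bash
python3 - <<'E'
import cv2
s=cv2.imread("pics/scene0.png")
cv2.imwrite("pics/c4.png",cv2.resize(s[195:375,135:325],None,fx=4,fy=4,interpolation=cv2.INTER_CUBIC)[:600*2])
E
```

```text
(no output)
```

View pics/c4.png

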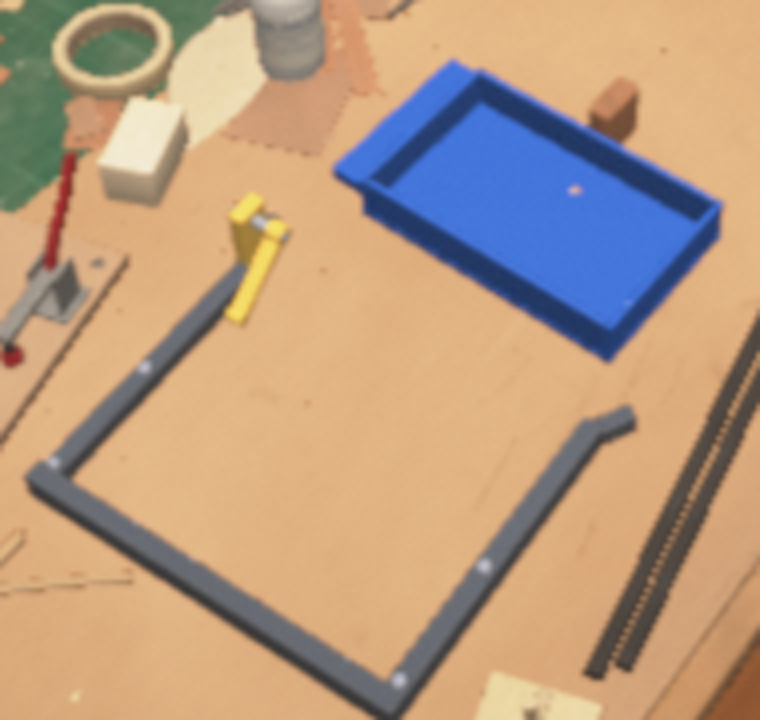

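```bash
cat > h.py <<'E'
import numpy as np,cv2,json
from scipy.optimize import least_squares
from rig import env
C={n:env.get_calibration(n) for n in("scene","top")}
def proj(n,X):
    c=C[n];p=np.asarray(X)@np.array(c["R"]).T+c["t"]
    return np.c_[c["fx"]*p[:,0]/p[:,2]+c["cx"],c["fy"]*p[:,1]/p[:,2]+c["cy"]]
def pose(p,L):
    c,s=np.cos(p[2]),np.sin(p[2]);L=np.asarray(L)/1000.
    return np.c_[p[0]+c*L[:,0]-s*L[:,1],p[1]+s*L[:,0]+c*L[:,1],L[:,2]+p[3]]
def fit(obs,x0,freez=True):
    # obs: list of (cam, pts px, local mm)
    f=lambda p:np.concatenate([(proj(n,pose(p if freez else [*p,0],L))-P).ravel() for n,P,L in obs])
    r=least_squares(f,x0 if freez else x0[:3],loss="soft_l1");return r.x,f(r.x).reshape(-1,2)
E
python3 - <<'E'
from h import *
a=lambda P,f,o:np.array(P)/f+np.array(o)
post=[[17,-15,118],[17,15,118],[-17,-15,118],[-17,15,118]]
colr=[[23,207,117],[-23,207,117],[23,181,117],[-23,181,117]]
T=a([[758,290],[683,280],[748,380],[668,372],[320,425],[640,490],[690,222],[372,160],[77,203]],8,(300,180))
S=a([[578,62],[530,95],[640,100],[600,138],[678,368],[472,508]],8,(280,120))
foot=[[-50,102,10],[-50,-18,10],[50,-18,10],[50,102,10]]
cT=a([[108,135],[88,280],[190,150],[165,288]],8,(300,180)); cS=a([[148,318],[235,378],[195,278],[292,345]],8,(280,120))
np.set_printoptions(precision=4,suppress=True)
for fz in(1,0):
  p,r=fit([("top",T,post+foot+[[0,214,104]]),("scene",S,post+[[-50,-18,10],[-50,102,10]])],[.45,-.4,0,0],fz);print("stand",p,np.abs(r).mean(),r.round(1).tolist())
  p,r=fit([("top",cT,colr),("scene",cS,colr)],[.45,-.4,-.15,0],fz);print("stand by collar",p,np.abs(r).max())
tr=[[124,63,30],[124,-63,30],[-100,63,36],[-100,-63,36],[100,63,36],[100,-63,36]]
tT=a([[443,68],[615,72],[430,383],[607,386],[443,105],[613,107]],4,(95,165))
tS=a([[335,168],[455,62],[612,335],[720,207],[370,190],[480,73]],4,(135,195))
for fz in(1,0):
  p,r=fit([("top",tT,tr),("scene",tS,tr)],[.45,0,0,0],fz);print("tray",p,r.round(1).tolist())
bT=a([[80,90],[80,415],[345,80],[360,407]],4,(95,165)); bl=[[129,63,20],[-105,63,20],[129,-135,20],[-105,-135,20]]
bS=a([[70,475],[383,680],[585,425],[237,320]],4,(135,195)); bl2=[[129,63,20],[-105,63,20],[-105,-135,20],[115,-82,15]]
for fz in(1,0):
  p,r=fit([("top",bT,bl),("scene",bS,bl2)],[.45,.2,0,0],fz);print("bay",p,r.round(1).tolist())
E
```

```text
stand [ 0.5505 -0.44   -0.1988 -0.0084] 0.46552538846408614 [[0.9, 0.1], [-0.7, -1.0], [0.1, 1.3], [-1.0, -0.1], [0.2, 0.3], [0.8, 0.7], [0.2, 0.6], [-0.2, -0.0], [0.4, 0.0], [-0.5, 0.3], [-1.0, 0.2], [0.5, 0.5], [-1.0, -0.1], [-0.1, -0.7], [-0.0, -0.5]]
stand by collar [ 0.5545 -0.4385 -0.1778 -0.0073] 1.0624981938703684
stand [ 0.5491 -0.4367 -0.2035] 0.7588135541465969 [[0.7, 0.4], [-1.0, -0.8], [-0.2, 1.6], [-1.3, 0.2], [-0.4, 0.5], [0.4, 1.2], [0.1, 0.9], [-0.6, -0.0], [-0.4, -0.2], [-0.3, -1.3], [-0.9, -1.4], [0.7, -1.0], [-0.9, -1.7], [0.1, -1.9], [-0.0, -1.8]]
stand by collar [ 0.5535 -0.436  -0.1746] 1.609724821619011
tray [ 0.5387  0.     -0.0159 -0.012 ] [[0.2, 0.8], [0.7, 1.0], [0.0, 0.3], [0.5, 0.7], [-0.3, -0.5], [0.9, 0.1], [-0.7, 1.2], [-0.9, 0.3], [-0.4, 0.0], [0.8, 0.0], [-2.7, -1.6], [-0.4, -0.2]]
tray [ 0.536   0.0022 -0.0181] [[-0.9, 1.0], [-0.0, 1.3], [-1.3, 1.3], [-0.4, 1.8], [-1.5, -0.2], [0.2, 0.5], [-0.8, -0.9], [-0.7, -1.9], [0.0, -1.8], [1.6, -1.9], [-2.7, -3.7], [-0.1, -2.4]]
bay [ 0.5224  0.2561  0.0472 -0.0115] [[0.2, 0.1], [-0.2, 0.5], [2.2, 0.1], [-0.2, -0.3], [-2.5, -0.2], [0.5, 1.1], [-0.6, -1.0], [0.5, 0.2]]
bay [0.5199 0.2579 0.0514] [[-1.9, 0.5], [-2.0, 1.7], [0.8, 0.2], [-1.3, 0.5], [-3.2, -1.6], [0.8, -0.3], [-0.2, -3.0], [0.0, -1.6]]
```

```bash
cat >> h.py <<'E'
from scipy.spatial.transform import Rotation as Ro
def plan(*targets):
    """targets (x,y,z,yaw): chained; prints fraction shift+turn for each"""
    s=env.read_state();p=np.array(s["tcp_pos"]);R=Ro.from_euler("xyz",s["tool_rot"])
    print("t %.1f"%s["time"],"tcp",p.round(4),"rot",np.round(s["tool_rot"],3),"F",np.round(s["force"],1),"w %.3f"%s["width"])
    for x,y,z,yaw in targets:
        R2=Ro.from_euler("xyz",[np.pi,0,yaw]);d=R.inv().apply(np.array([x,y,z])-p)
        print(np.round(d/.3,3).tolist(),np.round((R.inv()*R2).as_rotvec()/np.pi,3).tolist());p,R=np.array([x,y,z]),R2
E
python3 -c "
from h import *
plan((.45,-.35,.25,1.384),(.588,-.246,.2,1.384))"
```

```text
t 0.1 tcp [ 0.2342 -0.4695  0.2556] rot [-3.14  -0.     0.463] F [-0.8 -0.5 -0.3] w 1.000
[0.821, -0.035, 0.019] [-0.0, -0.0, -0.293]
[0.426, 0.388, 0.167] [0.0, 0.0, 0.0]
```

Emit:
{"api": "servo_tool", "payload": {"rows": [[1, 0.821, -0.035, 0.019, 0, 0, -0.293], [1, 0.821, -0.035, 0.019, 0, 0, -0.293], [1, 0.821, -0.035, 0.019, 0, 0, -0.293], [1, 0.821, -0.035, 0.019, 0, 0, -0.293], [1, 0.821, -0.035, 0.019, 0, 0, -0.293], [1, 0.821, -0.035, 0.019, 0, 0, -0.293], [1, 0.821, -0.035, 0.019, 0, 0, -0.293], [1, 0.821, -0.035, 0.019, 0, 0, -0.293]]}}

```text
time: 0.9
tcp_pos: [0.4498, -0.3504, 0.2503]
tool_rot: [-3.141, -0.0, 1.38]
force: [0.3, -0.3, 0.4]
width: 0.997
```

Emit:
{"api": "servo_tool", "payload": {"rows": [[1, 0.426, 0.388, 0.167, 0, 0, 0], [1, 0.426, 0.388, 0.167, 0, 0, 0], [1, 0.426, 0.388, 0.167, 0, 0, 0], [1, 0.426, 0.388, 0.167, 0, 0, 0], [1, 0.426, 0.388, 0.167, 0, 0, 0], [1, 0.426, 0.388, 0.167, 0, 0, 0], [1, 0.426, 0.388, 0.167, 0, 0, 0], [1, 0.426, 0.388, 0.167, 0, 0, 0]]}}

```text
time: 1.7
tcp_pos: [0.5874, -0.2479, 0.2014]
tool_rot: [3.141, 0.0, 1.38]
force: [-0.1, 0.4, -0.3]
width: 1.004
```

```bash
python3 - <<'E'
from h import *
plan((.588,-.246,.13,1.384))
s=env.capture("scene");t=env.capture("top")
a=cv2.resize(s[90:210,250:400],(750,600),interpolation=cv2.INTER_CUBIC)
b=cv2.resize(t[150:270,260:410],(750,600),interpolation=cv2.INTER_CUBIC)
cv2.imwrite("pics/m1.png",cv2.resize(np.vstack([a,b]),(500,800)) if 0 else np.hstack([a[:, :],b])[::1,::1])
im=np.hstack([cv2.resize(s[90:220,255:385],(400,400),interpolation=2),cv2.resize(t[150:280,270:400],(400,400),interpolation=2)])
cv2.imwrite("pics/m1.png",im)
E
```

```text
t 1.7 tcp [ 0.5874 -0.2479  0.2014] rot [3.141 0.    1.38 ] F [-0.1  0.4 -0.3] w 1.004
[0.007, 0.001, 0.238] [0.0, 0.0, -0.001]
```

View pics/m1.png

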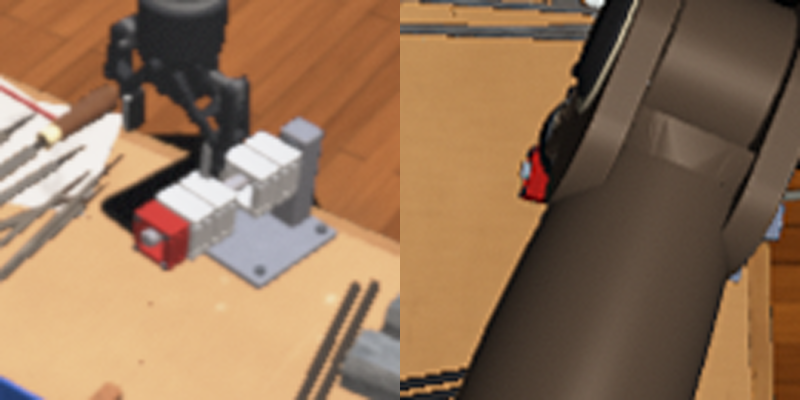

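```bash
python3 - <<'E'
from h import *
p=np.array([.5874,-.2479,.189]);d=np.array([.982,-.19,0])
for k in(.0425,.05,.057): print(k,[(proj("scene",[p+s*k*d])[0]-[255,90])*400/130 for s in(1,-1)])
E
```

```text
0.0425 [array([133.18901341, 128.2873614 ]), array([204.10039166, 171.92543006])]
0.05 [array([127.15987418, 124.57709658]), array([210.59435418, 175.92174192])]
0.057 [array([121.56469733, 121.13388736]), array([216.69148939, 179.6738507 ])]
```

```bash
python3 - <<'E'
from h import *
np.set_printoptions(precision=4,suppress=True)
a=lambda P,f,o:(np.array(P)+.5)/f-.5+np.array(o)
colr=[[23,207,117],[-23,207,117],[23,181,117],[-23,181,117]]
post=[[17,-15,118],[17,15,118],[-17,-15,118],[-17,15,118]]
T=a([[758,290],[683,280],[748,380],[668,372],[320,425],[640,490],[690,222],[372,160],[108,135],[88,280],[190,150],[165,288]],8,(300,180))
S=a([[578,62],[530,95],[640,100],[600,138],[678,368],[472,508],[148,318],[235,378],[195,278],[292,345]],8,(280,120))
foot=[[-50,102,10],[-50,-18,10],[50,-18,10],[50,102,10]]
tr=[[124,63,30],[124,-63,30],[-100,63,36],[-100,-63,36],[100,63,36],[100,-63,36]]
tT=a([[443,68],[615,72],[430,383],[607,386],[443,105],[613,107]],4,(95,165))
tS=a([[335,168],[455,62],[612,335],[720,207],[370,190],[480,73]],4,(135,195))
bT=a([[80,90],[80,415],[345,80],[360,407]],4,(95,165)); bl=[[129,63,20],[-105,63,20],[129,-135,20],[-105,-135,20]]
bS=a([[70,475],[383,680],[585,425],[237,320]],4,(135,195)); bl2=[[129,63,20],[-105,63,20],[-105,-135,20],[115,-82,15]]
for nm,oT,oS,x0 in(("stand",("top",T,post+foot+colr),("scene",S,post+[[-50,-18,10],[-50,102,10]]+colr),[.55,-.44,-.2,0]),("tray",("top",tT,tr),("scene",tS,tr),[.54,0,0,0]),("bay",("top",bT,bl),("scene",bS,bl2),[.52,.25,0.05,0])):
  for o in([oT],[oS],[oT,oS]):
    p,r=fit(o,x0,False); print(nm,len(o),p,np.abs(r).mean().round(2), "collar",pose([*p,0],[[0,194,94]])[0] if nm=="stand" else "")
E
```

```text
stand 1 [ 0.552  -0.4362 -0.1909] 0.47 collar [ 0.5888 -0.2457  0.094 ]
stand 1 [ 0.547  -0.4311 -0.2075] 0.34 collar [ 0.587  -0.2412  0.094 ]
stand 2 [ 0.5505 -0.4351 -0.1979] 0.66 collar [ 0.5886 -0.2449  0.094 ]
tray 1 [ 0.54    0.0013 -0.0129] 0.54 collar 
tray 1 [ 0.5329  0.0066 -0.0208] 0.84 collar 
tray 2 [ 0.537  0.003 -0.018] 1.11 collar 
bay 1 [0.5229 0.2551 0.0516] 0.63 collar 
bay 1 [0.5183 0.261  0.0427] 0.94 collar 
bay 2 [0.5209 0.258  0.0518] 1.13 collar
```

The fingertips appear within about 1 px of where I predicted (crop (133,125) and (210,172)), so the calibration is fine. Next I go down on the collar and grip it.

```bash
python3 -c "
from h import *
plan((.5895,-.2425,.096,1.376))"
```

```text
t 1.8 tcp [ 0.5876 -0.2476  0.2013] rot [3.141 0.    1.381] F [ 0.6 -0.4  0.5] w 0.999
[0.018, 0.003, 0.351] [0.0, 0.0, 0.002]
```

Emit:
{"api": "servo_tool", "payload": {"rows": [[1, 0.018, 0.003, 0.1, 0, 0, 0.002], [1, 0.018, 0.003, 0.2, 0, 0, 0.002], [1, 0.018, 0.003, 0.28, 0, 0, 0.002], [1, 0.018, 0.003, 0.351, 0, 0, 0.002], [1, 0.018, 0.003, 0.351, 0, 0, 0.002], [0, 0.018, 0.003, 0.351, 0, 0, 0.002], [0, 0.018, 0.003, 0.351, 0, 0, 0.002], [0, 0.018, 0.003, 0.351, 0, 0, 0.002]]}}

```text
time: 2.6
tcp_pos: [0.591, -0.2419, 0.097]
tool_rot: [3.139, 0.001, 1.377]
force: [0.2, -0.4, 4.3]
width: 0.531
```

Emit:
{"api": "servo_tool", "payload": {"rows": [[0, 0, 0, 0, 0, 0, 0], [0, 0, 0, 0, 0, 0, 0], [0, 0, 0, 0, 0, 0, 0], [0, 0, 0, 0, 0, 0, 0], [0, 0, 0, 0, 0, 0, 0], [0, 0, 0, 0, 0, 0, 0], [0, 0, 0, 0, 0, 0, 0], [0, 0, 0, 0, 0, 0, 0]]}}

```text
time: 3.4
tcp_pos: [0.5911, -0.2419, 0.0971]
tool_rot: [3.139, 0.001, 1.377]
force: [-0.5, 0.1, 6.1]
width: 0.529
```

Emit:
{"api": "servo_tool", "payload": {"rows": [[0, 0, 0, -0.01, 0, 0, 0], [0, 0, 0, -0.02, 0, 0, 0], [0, 0, 0, -0.02, 0, 0, 0], [0, 0.03, 0, -0.02, 0, 0, 0], [0, 0.08, 0, -0.02, 0, 0, 0], [0, 0.14, 0, -0.02, 0, 0, 0], [0, 0.2, 0, -0.02, 0, 0, 0], [0, 0.2, 0, -0.02, 0, 0, 0]]}}

```text
time: 4.2
tcp_pos: [0.6023, -0.1792, 0.1012]
tool_rot: [-3.141, -0.001, 1.38]
force: [-0.1, -0.2, -0.8]
width: 0.532
```

```bash
cat >> h.py <<'E'
def blue(im):
    h=cv2.cvtColor(im,cv2.COLOR_BGR2HSV);m=cv2.inRange(h,(105,150,60),(122,255,255));m[:140]=0;m[300:]=0
    n,l,st,_=cv2.connectedComponentsWithStats(m);ys,xs=np.where(l==0);m2=np.zeros_like(m)
    for i in range(1,n):
        if st[i,4]>60:m2[l==i]=255
    return cv2.convexHull(cv2.findNonZero(m2))
def back(uv,z):
    c=C["top"];R=np.array(c["R"]);o=-R.T@c["t"];d=R.T@np.array([(uv[0]-c["cx"])/c["fx"],(uv[1]-c["cy"])/c["fy"],1]);return (o+d*(z-o[2])/d[2])[:2]
def rect(im):
    hull=blue(im)[:,0,:];w=np.array([back(u,.034) for u in hull],np.float32)*1000
    (cx,cy),(a,b),ang=cv2.minAreaRect(w);ang=(ang+45)%90-45
    return np.array([cx/1000,cy/1000,np.radians(ang)]),(round(a),round(b))
def tray():
    r0,s0=rect(cv2.imread("pics/top0.png"));r,s=rect(env.capture("top"))
    d=r-r0;T=np.array([.537,.003,-.018])+d
    print("tray",T.round(4),"d",d.round(4),s0,s);return T
def slot(T,x,y):
    c,s=np.cos(T[2]),np.sin(T[2]);return T[0]+(c*x-s*y)/1000,T[1]+(s*x+c*y)/1000,T[2]+np.pi/2
E
python3 - <<'E'
from h import *
T=tray();x,y,w=slot(T,-46,-38)
plan((.59,-.12,.17,1.45),(x,y,.13,w),(x,y,.04,w))
E
```

```text
tray [ 0.5368  0.003  -0.0184] d [-0.0002 -0.     -0.0004] (124, 221) (124, 221)
t 4.2 tcp [ 0.6021 -0.1804  0.1012] rot [-3.141  0.     1.38 ] F [-1.  -0.7 -1.5] w 0.531
[0.19, -0.078, -0.229] [-0.0, 0.0, -0.022]
[0.244, -0.365, 0.133] [0.0, 0.0, -0.033]
[0.0, -0.0, 0.3] [0.0, 0.0, 0.0]
```

Emit:
{"api": "servo_tool", "payload": {"rows": [[0, 0.05, -0.02, -0.12, 0, 0, -0.02], [0, 0.15, -0.06, -0.22, 0, 0, -0.02], [0, 0.19, -0.078, -0.229, 0, 0, -0.022], [0, 0.27, -0.18, -0.229, 0, 0, -0.055], [0, 0.35, -0.28, -0.2, 0, 0, -0.055], [0, 0.415, -0.36, -0.15, 0, 0, -0.055], [0, 0.453, -0.412, -0.1, 0, 0, -0.055], [0, 0.453, -0.412, -0.096, 0, 0, -0.055]]}}

```text
time: 5.05
tcp_pos: [0.5035, -0.0239, 0.1278]
tool_rot: [-3.137, -0.0, 1.552]
force: [0.1, 0.6, -0.4]
width: 0.532
```

```bash
python3 - <<'E'
from h import *
x,y,w=slot((.5368,.003,-.018),-46,-38)
plan((x,y,.036,w))
E
```

```text
t 5.0 tcp [ 0.5035 -0.0239  0.1278] rot [-3.137 -0.     1.552] F [ 0.1  0.6 -0.4] w 0.532
[-0.035, -0.043, 0.306] [-0.001, -0.0, -0.0]
```

Emit:
{"api": "servo_tool", "payload": {"rows": [[0, -0.035, -0.043, 0.05, 0, 0, 0], [0, -0.035, -0.043, 0.15, 0, 0, 0], [0, -0.035, -0.043, 0.22, 0, 0, 0], [0, -0.035, -0.043, 0.27, 0, 0, 0], [0, -0.035, -0.043, 0.306, 0, 0, 0], [0, -0.035, -0.043, 0.306, 0, 0, 0], [0.75, -0.035, -0.043, 0.306, 0, 0, 0], [0.75, -0.035, -0.043, 0.306, 0, 0, 0]]}}

```text
time: 5.85
tcp_pos: [0.4945, -0.0358, 0.0392]
tool_rot: [3.14, 0.0, 1.55]
force: [-0.4, -0.3, 0.3]
width: 0.75
```

Emit:
{"api": "servo_tool", "payload": {"rows": [[0.75, 0, 0, 0, 0, 0, 0], [0.75, 0, 0, 0, 0, 0, 0], [0.75, 0, 0, 0, 0, 0, 0], [0.75, 0, 0, -0.1, 0, 0, 0], [0.75, 0, 0, -0.2, 0, 0, 0], [1, 0, 0, -0.35, 0, 0, 0], [1, 0, 0, -0.5, 0, 0, 0], [1, 0, 0, -0.5, 0, 0, 0]]}}

```text
time: 6.65
tcp_pos: [0.4963, -0.0358, 0.1948]
tool_rot: [3.131, 0.001, 1.55]
force: [0.3, -0.8, 0.0]
width: 1.002
```

```bash
python3 - <<'E'
from h import *
# stand frame: spacer target at bar distance d
def bar(d): return .5505+.195*d/1000*1.0, -.4355+.981*d/1000
plan((*bar(166),.2,1.376),(*bar(166),.096,1.376))
E
```

```text
t 6.7 tcp [ 0.4963 -0.0358  0.1948] rot [3.131e+00 1.000e-03 1.550e+00] F [ 0.3 -0.8  0. ] w 1.002
[-0.783, 0.305, -0.014] [0.003, -0.0, 0.055]
[0.0, -0.0, 0.347] [0.0, 0.0, 0.0]
```

Emit:
{"api": "servo_tool", "payload": {"rows": [[1, -0.1, 0.04, -0.014, 0, 0, 0.02], [1, -0.25, 0.1, -0.014, 0, 0, 0.055], [1, -0.4, 0.16, -0.014, 0, 0, 0.055], [1, -0.55, 0.21, -0.014, 0, 0, 0.055], [1, -0.68, 0.265, -0.014, 0, 0, 0.055], [1, -0.783, 0.305, -0.014, 0, 0, 0.055], [1, -0.783, 0.305, -0.014, 0, 0, 0.055], [1, -0.783, 0.305, -0.014, 0, 0, 0.055]]}}

```text
time: 7.45
tcp_pos: [0.5797, -0.2728, 0.1913]
tool_rot: [-3.14, -0.001, 1.376]
force: [-0.4, 0.8, -0.6]
width: 1.004
```

```bash
python3 - <<'E'
from h import *
def bar(d): return .5505+.195*d/1000*1.0, -.4355+.981*d/1000
plan((*bar(166),.096,1.376))
s=env.capture("scene");t=env.capture("top")
cv2.imwrite("pics/m2.png",np.hstack([cv2.resize(s[90:220,255:385],(400,400),interpolation=2),cv2.resize(t[170:280,180:290],(400,400),interpolation=2)]))
E
```

```text
t 7.5 tcp [ 0.5797 -0.2728  0.1913] rot [-3.140e+00 -1.000e-03  1.376e+00] F [-0.4  0.8 -0.6] w 1.004
[0.002, 0.011, 0.318] [-0.001, -0.0, -0.0]
```

View pics/m2.png

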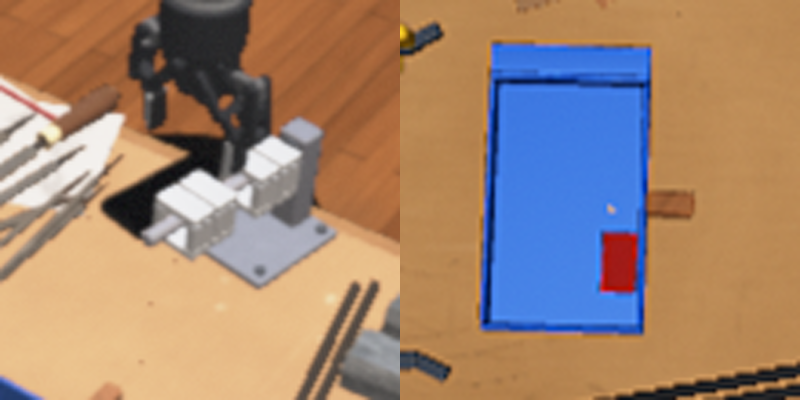

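The collar lies in the tray (right crop (618,262)), and all four spacers are still on the bar, undisturbed. Next is the spacer at 164.

Emit:
{"api": "servo_tool", "payload": {"rows": [[1, 0.002, 0.011, 0.1, 0, 0, 0], [1, 0.002, 0.011, 0.2, 0, 0, 0], [1, 0.002, 0.011, 0.28, 0, 0, 0], [1, 0.002, 0.011, 0.318, 0, 0, 0], [1, 0.002, 0.011, 0.318, 0, 0, 0], [0, 0.002, 0.011, 0.318, 0, 0, 0], [0, 0.002, 0.011, 0.318, 0, 0, 0], [0, 0.002, 0.011, 0.318, 0, 0, 0]]}}

```text
time: 8.35
tcp_pos: [0.5843, -0.2727, 0.0989]
tool_rot: [3.139, 0.0, 1.377]
force: [0.1, 0.6, 2.7]
width: 0.582
```

Emit:
{"api": "servo_tool", "payload": {"rows": [[0, 0, 0, 0, 0, 0, 0], [0, 0, 0, 0, 0, 0, 0], [0, 0, 0, -0.01, 0, 0, 0], [0, 0, 0, -0.023, 0, 0, 0], [0, 0, 0, -0.023, 0, 0, 0], [0, 0.03, 0, -0.023, 0, 0, 0], [0, 0.08, 0, -0.023, 0, 0, 0], [0, 0.12, 0, -0.023, 0, 0, 0]]}}

```text
time: 9.15
tcp_pos: [0.5904, -0.2355, 0.1035]
tool_rot: [-3.141, -0.001, 1.377]
force: [0.2, -0.2, -1.9]
width: 0.576
```

Emit:
{"api": "servo_tool", "payload": {"rows": [[0, 0.05, 0, 0, 0, 0, 0], [0, 0.11, 0, 0, 0, 0, 0], [0, 0.17, 0, 0, 0, 0, 0], [0, 0.19, 0, 0, 0, 0, 0], [0, 0.2, 0, -0.05, 0, 0, 0], [0, 0.2, 0, -0.13, 0, 0, 0], [0, 0.2, 0, -0.2, 0, 0, 0], [0, 0.2, 0, -0.2, 0, 0, 0]]}}

```text
time: 9.95
tcp_pos: [0.6035, -0.1783, 0.1672]
tool_rot: [3.136, 0.001, 1.377]
force: [-0.2, -0.1, -0.6]
width: 0.577
```

```bash
python3 - <<'E'
from h import *
T=tray();x,y,w=slot(T,-46,0)
plan((x,y,.12,w),(x,y,.036,w))
E
```

```text
tray [ 0.537  0.003 -0.018] d [0. 0. 0.] (124, 221) (124, 221)
t 10.0 tcp [ 0.6028 -0.1782  0.1652] rot [3.138 0.    1.377] F [-0.5 -0.  -1.5] w 0.580
[0.524, -0.483, 0.149] [0.001, 0.0, -0.056]
[-0.0, -0.0, 0.28] [0.0, 0.0, 0.0]
```

Emit:
{"api": "servo_tool", "payload": {"rows": [[0, 0.08, -0.08, 0, 0, 0, -0.02], [0, 0.2, -0.19, 0, 0, 0, -0.056], [0, 0.32, -0.3, 0.04, 0, 0, -0.056], [0, 0.43, -0.4, 0.08, 0, 0, -0.056], [0, 0.5, -0.46, 0.12, 0, 0, -0.056], [0, 0.524, -0.483, 0.149, 0, 0, -0.056], [0, 0.524, -0.483, 0.149, 0, 0, -0.056], [0, 0.524, -0.483, 0.149, 0, 0, -0.056]]}}

```text
time: 10.8
tcp_pos: [0.4904, 0.0034, 0.1189]
tool_rot: [-3.141, 0.001, 1.553]
force: [0.4, 0.1, -1.3]
width: 0.579
```

```bash
python3 - <<'E'
from h import *
x,y,w=slot((.537,.003,-.018),-46,0)
plan((x,y,.036,w))
E
```

```text
t 10.8 tcp [0.4904 0.0034 0.1189] rot [-3.141e+00  1.000e-03  1.553e+00] F [ 0.4  0.1 -1.3] w 0.579
[0.002, 0.002, 0.276] [-0.0, 0.0, -0.0]
```

Emit:
{"api": "servo_tool", "payload": {"rows": [[0, 0.002, 0, 0.06, 0, 0, 0], [0, 0.002, 0, 0.14, 0, 0, 0], [0, 0.002, 0, 0.22, 0, 0, 0], [0, 0.002, 0, 0.26, 0, 0, 0], [0, 0.002, 0, 0.276, 0, 0, 0], [0, 0.002, 0, 0.276, 0, 0, 0], [0.8, 0.002, 0, 0.276, 0, 0, 0], [0.8, 0.002, 0, 0.276, 0, 0, 0]]}}

```text
time: 11.6
tcp_pos: [0.4914, 0.0043, 0.0374]
tool_rot: [3.139, 0.0, 1.553]
force: [2.0, -0.3, -1.2]
width: 0.798
```

Emit:
{"api": "servo_tool", "payload": {"rows": [[0.8, 0, 0, 0, 0, 0, 0], [0.8, 0, 0, 0, 0, 0, 0], [0.8, 0, 0, -0.06, 0, 0, 0], [0.8, 0, 0, -0.16, 0, 0, 0], [1, 0, 0, -0.3, 0, 0, 0], [1, 0, 0, -0.45, 0, 0, 0], [1, 0, 0, -0.54, 0, 0, 0], [1, 0, 0, -0.54, 0, 0, 0]]}}

```text
time: 12.4
tcp_pos: [0.4915, 0.0048, 0.2028]
tool_rot: [3.135, -0.001, 1.553]
force: [0.6, -0.3, 0.3]
width: 0.999
```

```bash
python3 - <<'E'
from h import *
def bar(d): return .5505+.003+.195*d/1000*1.0, -.4355+.981*d/1000
plan((*bar(136),.2,1.376),(*bar(136),.096,1.376))
E
```

```text
t 12.4 tcp [0.4915 0.0048 0.2028] rot [ 3.135e+00 -1.000e-03  1.553e+00] F [ 0.6 -0.3  0.3] w 0.999
[-1.017, 0.313, 0.011] [0.002, -0.0, 0.056]
[0.0, -0.0, 0.347] [0.0, 0.0, 0.0]
```

Emit:
{"api": "servo_tool", "payload": {"rows": [[1, -0.1, 0.03, 0, 0, 0, 0.02], [1, -0.26, 0.08, 0.011, 0, 0, 0.056], [1, -0.42, 0.13, 0.011, 0, 0, 0.056], [1, -0.58, 0.18, 0.011, 0, 0, 0.056], [1, -0.74, 0.23, 0.011, 0, 0, 0.056], [1, -0.88, 0.28, 0.011, 0, 0, 0.056], [1, -0.99, 0.313, 0.011, 0, 0, 0.056], [1, -1, 0.313, 0.011, 0, 0, 0.056]]}}

```text
time: 13.2
tcp_pos: [0.5784, -0.3004, 0.1925]
tool_rot: [-3.139, -0.0, 1.373]
force: [1.3, -0.0, -1.0]
width: 0.997
```

```bash
python3 - <<'E'
from h import *
def bar(d): return .5505+.003+.195*d/1000*1.0, -.4355+.981*d/1000
tray()
plan((*bar(136),.096,1.376))
E
```

```text
tray [ 0.5346  0.0031 -0.0182] d [-0.0024  0.0001 -0.0002] (124, 221) (124, 221)
t 13.2 tcp [ 0.5779 -0.2988  0.1928] rot [-3.139e+00 -1.000e-03  1.374e+00] F [-0.1  0.2 -0.2] w 1.001
[-0.01, 0.01, 0.323] [-0.001, -0.0, -0.001]
```

Emit:
{"api": "servo_tool", "payload": {"rows": [[1, -0.01, 0.01, 0.1, 0, 0, 0], [1, -0.01, 0.01, 0.2, 0, 0, 0], [1, -0.01, 0.01, 0.28, 0, 0, 0], [1, -0.01, 0.01, 0.323, 0, 0, 0], [1, -0.01, 0.01, 0.323, 0, 0, 0], [0, -0.01, 0.01, 0.323, 0, 0, 0], [0, -0.01, 0.01, 0.323, 0, 0, 0], [0, -0.01, 0.01, 0.323, 0, 0, 0]]}}

```text
time: 14.05
tcp_pos: [0.5816, -0.3008, 0.1]
tool_rot: [3.139, 0.001, 1.377]
force: [-0.8, 1.2, 2.6]
width: 0.58
```

Emit:
{"api": "servo_tool", "payload": {"rows": [[0, 0, 0, 0, 0, 0, 0], [0, 0, 0, 0, 0, 0, 0], [0, 0, 0, -0.01, 0, 0, 0], [0, 0, 0, -0.023, 0, 0, 0], [0, 0, 0, -0.023, 0, 0, 0], [0, 0.03, 0, -0.023, 0, 0, 0], [0, 0.09, 0, -0.023, 0, 0, 0], [0, 0.15, 0, -0.023, 0, 0, 0]]}}

```text
time: 14.85
tcp_pos: [0.5895, -0.2549, 0.1047]
tool_rot: [-3.141, -0.001, 1.377]
force: [0.4, -0.1, -1.5]
width: 0.578
```

Emit:
{"api": "servo_tool", "payload": {"rows": [[0, 0.07, 0, 0, 0, 0, 0], [0, 0.14, 0, 0, 0, 0, 0], [0, 0.2, 0, 0, 0, 0, 0], [0, 0.25, 0, 0, 0, 0, 0], [0, 0.27, 0, -0.05, 0, 0, 0], [0, 0.27, 0, -0.13, 0, 0, 0], [0, 0.27, 0, -0.2, 0, 0, 0], [0, 0.27, 0, -0.2, 0, 0, 0]]}}

```text
time: 15.65
tcp_pos: [0.6068, -0.1766, 0.1683]
tool_rot: [3.136, 0.001, 1.378]
force: [0.1, -0.9, -0.9]
width: 0.58
```

```bash
python3 - <<'E'
from h import *
T=tray();x,y,w=slot(T,-44,38)
plan((x,y,.12,w),(x,y,.036,w))
s=env.capture("scene");t=env.capture("top")
cv2.imwrite("pics/m3.png",np.hstack([cv2.resize(s[90:220,255:385],(400,400),interpolation=2),cv2.resize(t[170:280,180:290],(400,400),interpolation=2)]))
E
```

```text
tray [ 0.5346  0.0031 -0.0182] d [-0.0024  0.0001 -0.0002] (124, 221) (124, 221)
t 15.7 tcp [ 0.6061 -0.1766  0.1664] rot [3.139 0.    1.377] F [ 0.8 -0.1 -1.9] w 0.582
[0.641, -0.516, 0.153] [0.001, 0.0, -0.056]
[-0.0, -0.0, 0.28] [0.0, 0.0, 0.0]
```

View pics/m3.png

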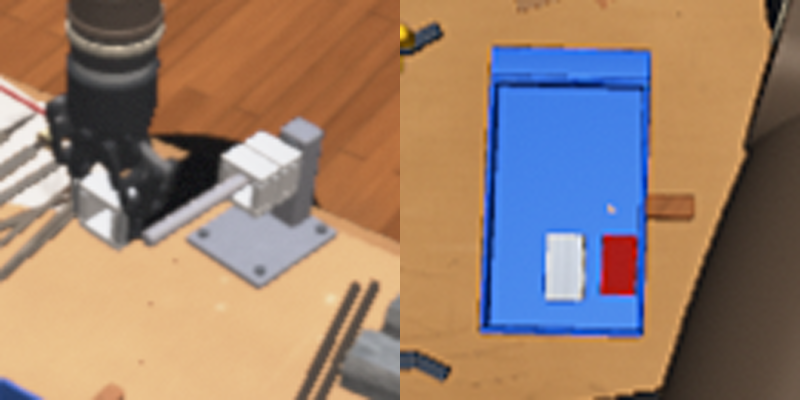

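Left crop: two spacers remain on the bar and one is in the gripper. Right crop: the spacer at (564,266) and the collar at (618,265) sit inside the tray.

Emit:
{"api": "servo_tool", "payload": {"rows": [[0, 0.1, -0.08, 0, 0, 0, -0.02], [0, 0.22, -0.18, 0, 0, 0, -0.056], [0, 0.34, -0.28, 0.02, 0, 0, -0.056], [0, 0.46, -0.38, 0.06, 0, 0, -0.056], [0, 0.57, -0.46, 0.1, 0, 0, -0.056], [0, 0.63, -0.51, 0.14, 0, 0, -0.056], [0, 0.641, -0.516, 0.153, 0, 0, -0.056], [0, 0.641, -0.516, 0.153, 0, 0, -0.056]]}}

```text
time: 16.6
tcp_pos: [0.4892, 0.0419, 0.1177]
tool_rot: [-3.139, 0.001, 1.554]
force: [-1.0, -0.2, -1.2]
width: 0.578
```

Emit:
{"api": "servo_tool", "payload": {"rows": [[0, 0, 0, 0.06, 0, 0, 0], [0, 0, 0, 0.14, 0, 0, 0], [0, 0, 0, 0.22, 0, 0, 0], [0, 0, 0, 0.26, 0, 0, 0], [0, 0, 0, 0.28, 0, 0, 0], [0, 0, 0, 0.28, 0, 0, 0], [0.72, 0, 0, 0.28, 0, 0, 0], [0.72, 0, 0, 0.28, 0, 0, 0]]}}

```text
time: 17.4
tcp_pos: [0.4913, 0.0411, 0.0359]
tool_rot: [3.14, -0.0, 1.552]
force: [0.1, -0.1, -0.4]
width: 0.722
```

Emit:
{"api": "servo_tool", "payload": {"rows": [[0.72, 0, 0, 0, 0, 0, 0], [0.72, 0, 0, 0, 0, 0, 0], [0.72, 0, 0, -0.06, 0, 0, 0], [0.72, 0, 0, -0.16, 0, 0, 0], [1, 0, 0, -0.3, 0, 0, 0], [1, 0, 0, -0.45, 0, 0, 0], [1, 0, 0, -0.54, 0, 0, 0], [1, 0, 0, -0.54, 0, 0, 0]]}}

```text
time: 18.2
tcp_pos: [0.4924, 0.0417, 0.2016]
tool_rot: [3.134, -0.001, 1.553]
force: [0.6, -0.2, -0.1]
width: 1.002
```

```bash
python3 - <<'E'
from h import *
def bar(d): return .5505+.003+.195*d/1000*1.0, -.4355+.981*d/1000
plan((*bar(170),.2,1.376),(*bar(76),.16,1.376),(*bar(76),.096,1.376))
E
```

```text
t 18.2 tcp [0.4924 0.0417 0.2016] rot [ 3.134e+00 -1.000e-03  1.553e+00] F [ 0.6 -0.2 -0.1] w 1.002
[-1.029, 0.332, 0.007] [0.002, -0.0, 0.056]
[-0.313, -0.0, 0.133] [0.0, 0.0, 0.0]
[0.0, -0.0, 0.213] [0.0, 0.0, 0.0]
```

Emit:
{"api": "servo_tool", "payload": {"rows": [[1, -0.1, 0.03, 0, 0, 0, 0.02], [1, -0.26, 0.08, 0.007, 0, 0, 0.056], [1, -0.42, 0.13, 0.007, 0, 0, 0.056], [1, -0.58, 0.18, 0.007, 0, 0, 0.056], [1, -0.74, 0.24, 0.007, 0, 0, 0.056], [1, -0.88, 0.29, 0.007, 0, 0, 0.056], [1, -1, 0.332, 0.007, 0, 0, 0.056], [1, -1, 0.332, 0.007, 0, 0, 0.056]]}}

```text
time: 19.0
tcp_pos: [0.5849, -0.2643, 0.1924]
tool_rot: [-3.14, 0.001, 1.372]
force: [1.0, 0.5, -1.1]
width: 0.995
```

Emit:
{"api": "servo_tool", "payload": {"rows": [[1, -0.08, 0, 0, 0, 0, 0], [1, -0.18, 0, 0, 0, 0, 0], [1, -0.28, 0, 0, 0, 0, 0], [1, -0.34, 0, 0, 0, 0, 0], [1, -0.34, 0, 0, 0, 0, 0], [1, -0.34, 0, 0, 0, 0, 0], [1, -0.34, 0, 0, 0, 0, 0], [1, -0.34, 0, 0, 0, 0, 0]]}}

```text
time: 19.8
tcp_pos: [0.5652, -0.3591, 0.1952]
tool_rot: [3.142, -0.0, 1.378]
force: [-0.5, 0.5, 0.1]
width: 0.994
```

```bash
python3 - <<'E'
from h import *
def bar(d): return .5505+.003+.195*d/1000*1.0, -.4355+.981*d/1000
tray()
plan((*bar(76),.096,1.376))
E
```

```text
tray [ 0.5346  0.0031 -0.018 ] d [-0.0024  0.0001  0.    ] (124, 221) (124, 221)
t 19.9 tcp [ 0.5652 -0.3592  0.1953] rot [ 3.141 -0.     1.378] F [ 0.2  0.1 -0.2] w 0.998
[-0.004, 0.011, 0.331] [0.0, -0.0, 0.001]
```

Emit:
{"api": "servo_tool", "payload": {"rows": [[1, -0.004, 0.012, 0.1, 0, 0, 0], [1, -0.004, 0.012, 0.2, 0, 0, 0], [1, -0.004, 0.012, 0.28, 0, 0, 0], [1, -0.004, 0.012, 0.331, 0, 0, 0], [1, -0.004, 0.012, 0.331, 0, 0, 0], [0, -0.004, 0.012, 0.331, 0, 0, 0], [0, -0.004, 0.012, 0.331, 0, 0, 0], [0, -0.004, 0.012, 0.331, 0, 0, 0]]}}

```text
time: 20.65
tcp_pos: [0.569, -0.3625, 0.0976]
tool_rot: [3.139, 0.001, 1.377]
force: [-0.4, 0.4, 1.8]
width: 0.58
```

Emit:
{"api": "servo_tool", "payload": {"rows": [[0, 0, 0, 0, 0, 0, 0], [0, 0, 0, 0, 0, 0, 0], [0, 0, 0, -0.01, 0, 0, 0], [0, 0, 0, -0.023, 0, 0, 0], [0, 0, 0, -0.023, 0, 0, 0], [0, 0.03, 0, -0.023, 0, 0, 0], [0, 0.09, 0, -0.023, 0, 0, 0], [0, 0.15, 0, -0.023, 0, 0, 0]]}}

```text
time: 21.45
tcp_pos: [0.5768, -0.3163, 0.1023]
tool_rot: [-3.141, -0.001, 1.377]
force: [-0.2, 0.3, -1.3]
width: 0.579
```

Emit:
{"api": "servo_tool", "payload": {"rows": [[0, 0.07, 0, 0, 0, 0, 0], [0, 0.14, 0, 0, 0, 0, 0], [0, 0.22, 0, 0, 0, 0, 0], [0, 0.3, 0, 0, 0, 0, 0], [0, 0.37, 0, 0, 0, 0, 0], [0, 0.43, 0, 0, 0, 0, 0], [0, 0.46, 0, 0, 0, 0, 0], [0, 0.46, 0, -0.02, 0, 0, 0]]}}

```text
time: 22.25
tcp_pos: [0.6031, -0.1808, 0.1081]
tool_rot: [-3.14, -0.0, 1.379]
force: [0.2, -0.2, -1.6]
width: 0.578
```

```bash
python3 - <<'E'
from h import *
T=tray();x,y,w=slot(T,44,38)
plan((.61,-.17,.167,1.376),(x,y,.12,w),(x,y,.036,w))
E
```

```text
tray [ 0.5346  0.0031 -0.0174] d [-0.0024  0.0001  0.0006] (124, 221) (124, 221)
t 22.3 tcp [ 0.6036 -0.182   0.1098] rot [3.141 0.    1.378] F [ 1.  -0.4 -0.5] w 0.576
[0.043, 0.013, -0.191] [0.0, 0.0, 0.001]
[0.668, -0.236, 0.157] [0.0, 0.0, -0.056]
[0.0, -0.0, 0.28] [0.0, 0.0, 0.0]
```

Emit:
{"api": "servo_tool", "payload": {"rows": [[0, 0.043, 0.013, -0.08, 0, 0, 0], [0, 0.043, 0.013, -0.16, 0, 0, 0], [0, 0.12, -0.01, -0.191, 0, 0, -0.02], [0, 0.26, -0.06, -0.191, 0, 0, -0.056], [0, 0.4, -0.11, -0.16, 0, 0, -0.056], [0, 0.55, -0.16, -0.1, 0, 0, -0.056], [0, 0.68, -0.21, -0.05, 0, 0, -0.056], [0, 0.711, -0.223, -0.034, 0, 0, -0.056]]}}

```text
time: 23.1
tcp_pos: [0.5774, 0.0421, 0.1176]
tool_rot: [-3.139, -0.001, 1.556]
force: [-0.4, -0.7, -1.0]
width: 0.584
```

```bash
python3 - <<'E'
from h import *
x,y,w=slot((.5346,.0031,-.018),44,38)
plan((x,y,.036,w))
E
```

```text
t 23.1 tcp [0.5774 0.0421 0.1176] rot [-3.139e+00 -1.000e-03  1.556e+00] F [-0.4 -0.7 -1. ] w 0.584
[-0.006, 0.007, 0.272] [-0.001, -0.0, 0.001]
```

Emit:
{"api": "servo_tool", "payload": {"rows": [[0, -0.006, 0.007, 0.06, 0, 0, 0], [0, -0.006, 0.007, 0.14, 0, 0, 0], [0, -0.006, 0.007, 0.22, 0, 0, 0], [0, -0.006, 0.007, 0.26, 0, 0, 0], [0, -0.006, 0.007, 0.274, 0, 0, 0], [0, -0.006, 0.007, 0.274, 0, 0, 0], [0.72, -0.006, 0.007, 0.274, 0, 0, 0], [0.72, -0.006, 0.007, 0.274, 0, 0, 0]]}}

```text
time: 23.9
tcp_pos: [0.5819, 0.0377, 0.0381]
tool_rot: [3.139, -0.0, 1.553]
force: [0.1, -0.5, 0.6]
width: 0.722
```

Emit:
{"api": "servo_tool", "payload": {"rows": [[0.72, 0, 0, 0, 0, 0, 0], [0.72, 0, 0, 0, 0, 0, 0], [0.72, 0, 0, -0.06, 0, 0, 0], [0.72, 0, 0, -0.16, 0, 0, 0], [1, 0, 0, -0.3, 0, 0, 0], [1, 0, 0, -0.45, 0, 0, 0], [1, 0, 0, -0.54, 0, 0, 0], [1, 0, 0, -0.54, 0, 0, 0]]}}

```text
time: 24.7
tcp_pos: [0.5829, 0.038, 0.204]
tool_rot: [3.133, -0.001, 1.553]
force: [0.2, -0.2, -0.0]
width: 0.999
```

```bash
python3 - <<'E'
from h import *
def bar(d): return .5505+.003+.195*d/1000*1.0, -.4355+.981*d/1000
plan((*bar(170),.2,1.376),(*bar(46),.195,1.376),(*bar(46),.096,1.376))
E
```

```text
t 24.7 tcp [0.5829 0.038  0.204 ] rot [ 3.133e+00 -1.000e-03  1.553e+00] F [ 0.2 -0.2 -0. ] w 0.999
[-1.022, 0.03, 0.013] [0.003, -0.0, 0.056]
[-0.413, -0.001, 0.017] [0.0, 0.0, 0.0]
[0.0, -0.0, 0.33] [0.0, 0.0, 0.0]
```

Emit:
{"api": "servo_tool", "payload": {"rows": [[1, -0.1, 0.003, 0, 0, 0, 0.02], [1, -0.26, 0.008, 0.006, 0, 0, 0.056], [1, -0.42, 0.013, 0.006, 0, 0, 0.056], [1, -0.58, 0.018, 0.006, 0, 0, 0.056], [1, -0.74, 0.022, 0.006, 0, 0, 0.056], [1, -0.88, 0.026, 0.006, 0, 0, 0.056], [1, -1, 0.03, 0.006, 0, 0, 0.056], [1, -1, 0.03, 0.006, 0, 0, 0.056]]}}

```text
time: 25.5
tcp_pos: [0.5838, -0.2664, 0.1953]
tool_rot: [-3.14, 0.001, 1.372]
force: [0.6, 0.2, 0.6]
width: 1.0
```

Emit:
{"api": "servo_tool", "payload": {"rows": [[1, -0.1, 0, 0, 0, 0, 0], [1, -0.22, 0, 0, 0, 0, 0], [1, -0.34, 0, 0, 0, 0, 0], [1, -0.42, 0, 0, 0, 0, 0], [1, -0.435, 0, 0, 0, 0, 0], [1, -0.435, 0, 0, 0, 0, 0], [1, -0.435, 0, 0, 0, 0, 0], [1, -0.435, 0, 0, 0, 0, 0]]}}

```text
time: 26.3
tcp_pos: [0.5598, -0.3889, 0.197]
tool_rot: [-3.141, -0.0, 1.379]
force: [0.0, 0.1, -0.8]
width: 0.999
```

```bash
python3 - <<'E'
from h import *
def bar(d): return .5505+.003+.195*d/1000*1.0, -.4355+.981*d/1000
tray()
plan((*bar(46),.096,1.376))
E
```

```text
tray [ 0.5346  0.0031 -0.0182] d [-0.0024  0.0001 -0.0002] (124, 221) (124, 221)
t 26.4 tcp [ 0.5598 -0.389   0.1971] rot [ 3.142 -0.     1.379] F [ 0.5  0.7 -0.4] w 0.998
[-0.003, 0.009, 0.337] [0.0, -0.0, 0.001]
```

Emit:
{"api": "servo_tool", "payload": {"rows": [[1, -0.003, 0.01, 0.1, 0, 0, 0], [1, -0.003, 0.01, 0.2, 0, 0, 0], [1, -0.003, 0.01, 0.28, 0, 0, 0], [1, -0.003, 0.01, 0.336, 0, 0, 0], [1, -0.003, 0.01, 0.336, 0, 0, 0], [0, -0.003, 0.01, 0.336, 0, 0, 0], [0, -0.003, 0.01, 0.336, 0, 0, 0], [0, -0.003, 0.01, 0.336, 0, 0, 0]]}}

```text
time: 27.15
tcp_pos: [0.563, -0.3922, 0.098]
tool_rot: [3.139, 0.001, 1.377]
force: [0.4, 0.6, 0.8]
width: 0.575
```

Emit:
{"api": "servo_tool", "payload": {"rows": [[0, 0, 0, 0, 0, 0, 0], [0, 0, 0, 0, 0, 0, 0], [0, 0, 0, -0.01, 0, 0, 0], [0, 0, 0, -0.023, 0, 0, 0], [0, 0, 0, -0.023, 0, 0, 0], [0, 0.03, 0, -0.023, 0, 0, 0], [0, 0.09, 0, -0.023, 0, 0, 0], [0, 0.15, 0, -0.023, 0, 0, 0]]}}

```text
time: 27.95
tcp_pos: [0.5708, -0.346, 0.1026]
tool_rot: [-3.141, -0.001, 1.377]
force: [0.4, 0.5, -1.1]
width: 0.579
```

Emit:
{"api": "servo_tool", "payload": {"rows": [[0, 0.07, 0, 0, 0, 0, 0], [0, 0.15, 0, 0, 0, 0, 0], [0, 0.24, 0, 0, 0, 0, 0], [0, 0.33, 0, 0, 0, 0, 0], [0, 0.42, 0, 0, 0, 0, 0], [0, 0.5, 0, 0, 0, 0, 0], [0, 0.55, 0, 0, 0, 0, 0], [0, 0.55, 0, 0, 0, 0, 0]]}}

```text
time: 28.75
tcp_pos: [0.6029, -0.1829, 0.1032]
tool_rot: [3.142, -0.0, 1.381]
force: [0.0, 0.2, -0.6]
width: 0.582
```

```bash
python3 - <<'E'
from h import *
T=tray();x,y,w=slot(T,44,-32)
plan((.61,-.17,.167,1.376),(x,y,.12,w),(x,y,.036,w))
E
```

```text
tray [ 0.5346  0.0031 -0.0182] d [-0.0024  0.0001 -0.0002] (124, 221) (124, 221)
t 28.8 tcp [ 0.6028 -0.1843  0.1031] rot [3.141 0.    1.379] F [-0.7 -0.5 -1.6] w 0.577
[0.051, 0.015, -0.213] [0.0, 0.0, 0.001]
[0.438, -0.195, 0.157] [0.0, 0.0, -0.056]
[-0.0, -0.0, 0.28] [0.0, 0.0, 0.0]
```

Emit:
{"api": "servo_tool", "payload": {"rows": [[0, 0.051, 0.015, -0.09, 0, 0, 0], [0, 0.051, 0.015, -0.18, 0, 0, 0], [0, 0.11, 0, -0.213, 0, 0, -0.02], [0, 0.22, -0.04, -0.213, 0, 0, -0.056], [0, 0.34, -0.1, -0.15, 0, 0, -0.056], [0, 0.45, -0.16, -0.08, 0, 0, -0.056], [0, 0.489, -0.18, -0.056, 0, 0, -0.056], [0, 0.489, -0.18, -0.056, 0, 0, -0.056]]}}

```text
time: 29.6
tcp_pos: [0.5766, -0.0306, 0.1186]
tool_rot: [-3.139, 0.0, 1.554]
force: [1.0, -1.3, -1.1]
width: 0.577
```

```bash
python3 - <<'E'
from h import *
x,y,w=slot((.5346,.0031,-.018),44,-32)
plan((x,y,.036,w))
E
```

```text
t 29.6 tcp [ 0.5766 -0.0306  0.1186] rot [-3.139  0.     1.554] F [ 1.  -1.3 -1.1] w 0.577
[0.003, 0.005, 0.275] [-0.001, 0.0, 0.001]
```

Emit:
{"api": "servo_tool", "payload": {"rows": [[0, 0.003, 0.005, 0.06, 0, 0, 0], [0, 0.003, 0.005, 0.14, 0, 0, 0], [0, 0.003, 0.005, 0.22, 0, 0, 0], [0, 0.003, 0.005, 0.26, 0, 0, 0], [0, 0.003, 0.005, 0.276, 0, 0, 0], [0, 0.003, 0.005, 0.276, 0, 0, 0], [0.72, 0.003, 0.005, 0.276, 0, 0, 0], [0.72, 0.003, 0.005, 0.276, 0, 0, 0]]}}

```text
time: 30.4
tcp_pos: [0.5804, -0.0308, 0.0384]
tool_rot: [3.139, 0.0, 1.553]
force: [1.1, 0.2, -0.1]
width: 0.718
```

Emit:
{"api": "servo_tool", "payload": {"rows": [[0.72, 0, 0, 0, 0, 0, 0], [0.72, 0, 0, 0, 0, 0, 0], [0.72, 0, 0, -0.06, 0, 0, 0], [0.72, 0, 0, -0.16, 0, 0, 0], [0.7, 0, 0, -0.3, 0, 0, 0], [0.7, 0, 0, -0.4, 0, 0, 0], [0.7, -0.1, -0.05, -0.45, 0, 0, 0], [0.7, -0.26, -0.1, -0.45, 0, 0, 0]]}}

```text
time: 31.2
tcp_pos: [0.5496, -0.1069, 0.1754]
tool_rot: [3.136, 0.001, 1.557]
force: [1.2, -0.5, -0.5]
width: 0.702
```

Emit:
{"api": "servo_tool", "payload": {"rows": [[0.7, -0.15, 0, 0, 0, 0, 0], [0.7, -0.3, 0, 0, 0, 0, 0], [0.7, -0.4, 0, 0, 0, 0, 0], [0.7, -0.4, 0, 0, 0, 0, 0], [0.7, -0.4, 0, 0, 0, 0, 0], [0.7, -0.4, 0, 0, 0, 0, 0], [0.7, -0.4, 0, 0, 0, 0, 0], [0.7, -0.4, 0, 0, 0, 0, 0]]}}

```text
time: 32.0
tcp_pos: [0.5461, -0.2266, 0.1722]
tool_rot: [3.141, -0.0, 1.555]
force: [-0.4, 0.7, -0.5]
width: 0.7
```

```bash
python3 - <<'E'
from h import *
T=tray();x,y,w=slot(T,0,-84)
plan((x,y,.12,w),(x,y,.04,w))
t=env.capture("top");s=env.capture("scene")
cv2.imwrite("pics/m4.png",np.hstack([cv2.resize(t[160:285,90:280],(600,395),interpolation=2),cv2.resize(s[205:285,215:255+65],(200,152))if 0 else np.zeros((395,1,3),np.uint8)]))
E
```

```text
tray [ 0.5346  0.0031 -0.0174] d [-0.0024  0.0001  0.0006] (124, 221) (124, 221)
t 32.0 tcp [ 0.5461 -0.2268  0.1721] rot [3.141 0.    1.554] F [0.5 0.2 0.3] w 0.699
[0.485, -0.051, 0.174] [0.0, 0.0, 0.0]
[0.0, -0.0, 0.267] [0.0, 0.0, 0.0]
```

View pics/m4.png

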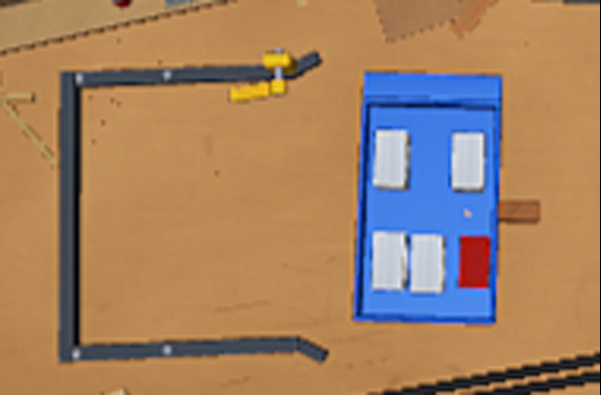

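All five parts are in the tray: spacers at (391,158), (468,160), (388,261) and (428,263), collar at (474,262). The tray is still in front of the bay and the catch is down. I'll pinch the grip next.

Emit:
{"api": "servo_tool", "payload": {"rows": [[0.6, 0.1, -0.02, 0, 0, 0, 0], [0.6, 0.25, -0.04, 0.05, 0, 0, 0], [0.6, 0.4, -0.051, 0.12, 0, 0, 0], [0.6, 0.485, -0.051, 0.17, 0, 0, 0], [0.6, 0.485, -0.051, 0.174, 0, 0, 0], [0.6, 0.485, -0.051, 0.174, 0, 0, 0], [0.6, 0.485, -0.051, 0.174, 0, 0, 0], [0.6, 0.485, -0.051, 0.174, 0, 0, 0]]}}

```text
time: 32.95
tcp_pos: [0.5338, -0.083, 0.1206]
tool_rot: [3.14, 0.0, 1.551]
force: [0.6, 0.0, 0.2]
width: 0.598
```

```bash
python3 - <<'E'
from h import *
x,y,w=slot((.5346,.0031,-.018),0,-84)
plan((x,y,.04,w))
t=env.capture("scene")
cv2.imwrite("pics/m5.png",cv2.resize(t[170:300,210:340],(500,500),interpolation=2))
E
```

```text
t 33.0 tcp [ 0.5338 -0.083   0.1206] rot [3.14  0.    1.551] F [0.6 0.  0.2] w 0.598
[0.007, -0.003, 0.269] [0.0, 0.0, -0.0]
```

View pics/m5.png

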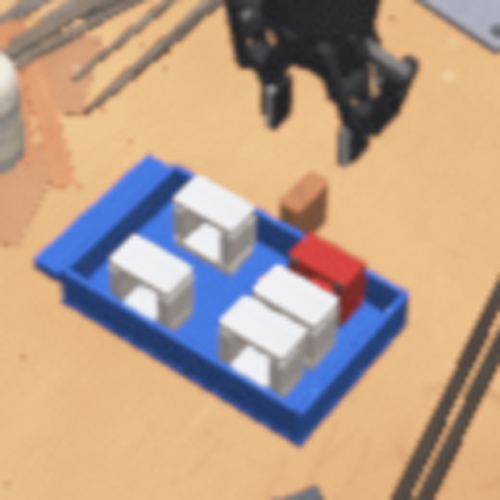

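The fingers, at (273,110) and (350,150), straddle the grip at (303,205). I go straight down and close.

Emit:
{"api": "servo_tool", "payload": {"rows": [[0.6, 0.003, 0, 0.08, 0, 0, 0], [0.6, 0.003, 0, 0.16, 0, 0, 0], [0.6, 0.003, 0, 0.24, 0, 0, 0], [0.6, 0.003, 0, 0.267, 0, 0, 0], [0.6, 0.003, 0, 0.267, 0, 0, 0], [0.6, 0.003, 0, 0.267, 0, 0, 0], [0, 0.003, 0, 0.267, 0, 0, 0], [0, 0.003, 0, 0.267, 0, 0, 0]]}}

```text
time: 33.8
tcp_pos: [0.5341, -0.0812, 0.0409]
tool_rot: [3.14, 0.0, 1.553]
force: [-0.6, -0.6, -1.0]
width: 0.269
```

Emit:
{"api": "servo_tool", "payload": {"rows": [[0, 0, 0, 0, 0, 0, 0], [0, 0, 0, 0, 0, 0, 0], [0, 0, 0, 0, 0, 0, 0], [0, 0, 0, 0, 0, 0, 0], [0, 0, 0, 0, 0, 0, 0], [0, 0, 0, 0, 0, 0, 0], [0, 0, 0, 0, 0, 0, 0], [0, 0, 0, 0, 0, 0, 0]]}}

```text
time: 34.6
tcp_pos: [0.5345, -0.0813, 0.041]
tool_rot: [3.139, 0.001, 1.553]
force: [1.3, -0.4, 6.2]
width: 0.203
```

```bash
python3 - <<'E'
from h import *
z=env.read_state()["tcp_pos"][2]
B=(.521,.257,.049)
S=[slot(B,0,-84+y) for y in(-245,-140,-60,-6,4)]
plan(*[(x,y,z,w) for x,y,w in S])
E
```

```text
t 34.6 tcp [ 0.5345 -0.0813  0.041 ] rot [3.139e+00 1.000e-03 1.553e+00] F [ 1.3 -0.4  6.2] w 0.203
[0.032, 0.008, 0.0] [0.001, 0.0, -0.021]
[0.35, -0.0, -0.0] [0.0, 0.0, 0.0]
[0.267, -0.0, -0.0] [0.0, 0.0, 0.0]
[0.18, -0.0, -0.0] [0.0, 0.0, 0.0]
[0.033, -0.0, -0.0] [0.0, 0.0, 0.0]
```

Emit:
{"api": "servo_tool", "payload": {"rows": [[0, 0.01, 0.002, 0, 0, 0, -0.005], [0, 0.02, 0.004, 0, 0, 0, -0.01], [0, 0.028, 0.006, 0, 0, 0, -0.016], [0, 0.032, 0.008, 0, 0, 0, -0.021], [0, 0.032, 0.008, 0, 0, 0, -0.021], [0, 0.032, 0.008, 0, 0, 0, -0.021], [0, 0.032, 0.008, 0, 0, 0, -0.021], [0, 0.032, 0.008, 0, 0, 0, -0.021]]}}

```text
time: 35.4
tcp_pos: [0.5373, -0.0723, 0.041]
tool_rot: [3.138, 0.002, 1.618]
force: [1.6, -3.1, 5.6]
width: 0.203
```

Emit:
{"api": "servo_tool", "payload": {"rows": [[0, 0.02, 0, 0, 0, 0, 0], [0, 0.05, 0, 0, 0, 0, 0], [0, 0.08, 0, 0, 0, 0, 0], [0, 0.11, 0, 0, 0, 0, 0], [0, 0.14, 0, 0, 0, 0, 0], [0, 0.15, 0, 0, 0, 0, 0], [0, 0.15, 0, 0, 0, 0, 0], [0, 0.15, 0, 0, 0, 0, 0]]}}

```text
time: 36.2
tcp_pos: [0.5346, -0.0273, 0.041]
tool_rot: [3.139, 0.002, 1.619]
force: [1.1, -4.3, 6.3]
width: 0.205
```

```bash
python3 - <<'E'
from h import *
z=env.read_state()["tcp_pos"][2]
B=(.521,.257,.049)
S=[slot(B,0,-84+y) for y in(-140,-60,-6,4)]
plan(*[(x,y,z,w) for x,y,w in S])
t=env.capture("top")
cv2.imwrite("pics/m6.png",cv2.resize(t[160:300,90:290],(800,560),interpolation=2))
E
```

```text
t 36.2 tcp [ 0.5346 -0.0273  0.041 ] rot [3.139e+00 2.000e-03 1.619e+00] F [ 1.1 -4.3  6.3] w 0.205
[0.202, 0.001, -0.0] [0.001, 0.001, -0.0]
[0.267, -0.0, -0.0] [0.0, 0.0, 0.0]
[0.18, -0.0, -0.0] [0.0, 0.0, 0.0]
[0.033, -0.0, -0.0] [0.0, 0.0, 0.0]
```

View pics/m6.png

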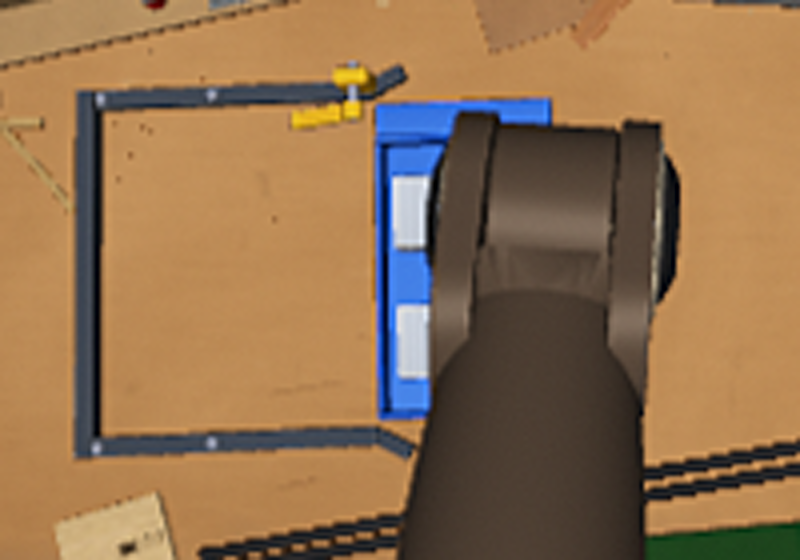

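The tray is square to the bay: its leading edge runs from (375,103) to (381,418), with clearance to both rails. I push on in steps, shifting 1.5 mm toward -x.

Emit:
{"api": "servo_tool", "payload": {"rows": [[0, 0.02, -0.002, 0, 0, 0, 0], [0, 0.05, -0.005, 0, 0, 0, 0], [0, 0.08, -0.005, 0, 0, 0, 0], [0, 0.11, -0.005, 0, 0, 0, 0], [0, 0.14, -0.005, 0, 0, 0, 0], [0, 0.17, -0.005, 0, 0, 0, 0], [0, 0.2, -0.005, 0, 0, 0, 0], [0, 0.2, -0.005, 0, 0, 0, 0]]}}

```text
time: 37.05
tcp_pos: [0.5302, 0.0331, 0.041]
tool_rot: [3.139, 0.002, 1.619]
force: [0.1, -2.9, 7.6]
width: 0.205
```

Emit:
{"api": "servo_tool", "payload": {"rows": [[0, 0.02, 0, 0, 0, 0, 0], [0, 0.05, 0, 0, 0, 0, 0], [0, 0.08, 0, 0, 0, 0, 0], [0, 0.11, 0, 0, 0, 0, 0], [0, 0.13, 0, 0, 0, 0, 0], [0, 0.13, 0, 0, 0, 0, 0], [0, 0.13, 0, 0, 0, 0, 0], [0, 0.13, 0, 0, 0, 0, 0]]}}

```text
time: 37.85
tcp_pos: [0.5283, 0.0717, 0.041]
tool_rot: [3.139, 0.001, 1.618]
force: [-0.2, -2.8, 7.4]
width: 0.205
```

Emit:
{"api": "servo_tool", "payload": {"rows": [[0, 0.02, 0, 0, 0, 0, 0], [0, 0.05, 0, 0, 0, 0, 0], [0, 0.08, 0, 0, 0, 0, 0], [0, 0.11, 0, 0, 0, 0, 0], [0, 0.14, 0, 0, 0, 0, 0], [0, 0.17, 0, 0, 0, 0, 0], [0, 0.2, 0, 0, 0, 0, 0], [0, 0.2, 0, 0, 0, 0, 0]]}}

```text
time: 38.65
tcp_pos: [0.5254, 0.1321, 0.041]
tool_rot: [3.139, 0.002, 1.619]
force: [-0.3, -2.7, 7.0]
width: 0.205
```

Emit:
{"api": "servo_tool", "payload": {"rows": [[0, 0.02, 0, 0, 0, 0, 0], [0, 0.04, 0, 0, 0, 0, 0], [0, 0.06, 0, 0, 0, 0, 0], [0, 0.07, 0, 0, 0, 0, 0], [0, 0.08, 0, 0, 0, 0, 0], [0, 0.08, 0, 0, 0, 0, 0], [0, 0.08, 0, 0, 0, 0, 0], [0, 0.08, 0, 0, 0, 0, 0]]}}

```text
time: 39.45
tcp_pos: [0.5243, 0.1549, 0.041]
tool_rot: [3.139, 0.003, 1.618]
force: [-0.1, -6.7, 8.0]
width: 0.202
```

Emit:
{"api": "servo_tool", "payload": {"rows": [[0, 0.007, 0, 0, 0, 0, 0], [0, 0.014, 0, 0, 0, 0, 0], [0, 0.021, 0, 0, 0, 0, 0], [0, 0.028, 0, 0, 0, 0, 0], [0, 0.035, 0, 0, 0, 0, 0], [0, 0.04, 0, 0, 0, 0, 0], [0, 0.04, 0, 0, 0, 0, 0], [0, 0.04, 0, 0, 0, 0, 0]]}}

```text
time: 40.25
tcp_pos: [0.5237, 0.1665, 0.041]
tool_rot: [3.139, 0.004, 1.618]
force: [2.0, -8.6, 8.5]
width: 0.201
```

Emit:
{"api": "servo_tool", "payload": {"rows": [[0, 0.007, 0, 0, 0, 0, 0], [0, 0.014, 0, 0, 0, 0, 0], [0, 0.02, 0, 0, 0, 0, 0], [0, 0.02, 0, 0, 0, 0, 0], [0, 0.02, 0, 0, 0, 0, 0], [0, 0.02, 0, 0, 0, 0, 0], [0, 0.02, 0, 0, 0, 0, 0], [0, 0.02, 0, 0, 0, 0, 0]]}}

```text
time: 41.05
tcp_pos: [0.5234, 0.1726, 0.041]
tool_rot: [3.139, 0.003, 1.618]
force: [-0.7, -7.5, 8.5]
width: 0.207
```

```bash
python3 - <<'E'
from h import *
plan()
s=env.capture("scene")
cv2.imwrite("pics/m7.png",cv2.resize(s[220:380,130:330],(750,600),interpolation=2))
E
```

```text
t 41.0 tcp [0.5234 0.1726 0.041 ] rot [3.139e+00 3.000e-03 1.618e+00] F [-0.7 -7.5  8.5] w 0.207
```

View pics/m7.png

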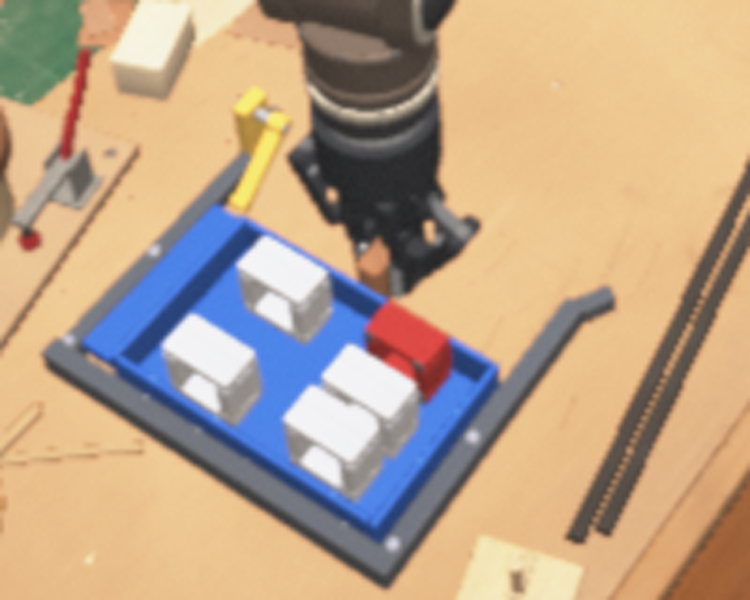

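The catch appears shut, with its tip at (240,208) and the same slope as at the start. A gap remains at the back stop around (100,360), so I push a little further.

Emit:
{"api": "servo_tool", "payload": {"rows": [[0, 0.005, 0, 0, 0, 0, 0], [0, 0.01, 0, 0, 0, 0, 0], [0, 0.01, 0, 0, 0, 0, 0], [0, 0.01, 0, 0, 0, 0, 0], [0, 0.01, 0, 0, 0, 0, 0], [0, 0.01, 0, 0, 0, 0, 0], [0, 0.01, 0, 0, 0, 0, 0], [0, 0.01, 0, 0, 0, 0, 0]]}}

```text
time: 41.9
tcp_pos: [0.5241, 0.174, 0.041]
tool_rot: [3.138, 0.007, 1.617]
force: [4.7, -15.1, 7.5]
width: 0.202
```

Emit:
{"api": "servo_tool", "payload": {"rows": [[0, 0.005, 0, 0, 0, 0, 0], [0, 0.01, 0, 0, 0, 0, 0], [0, 0.01, 0, 0, 0, 0, 0], [0, 0.01, 0, 0, 0, 0, 0], [0, 0.01, 0, 0, 0, 0, 0], [0, 0.01, 0, 0, 0, 0, 0], [0, 0.01, 0, 0, 0, 0, 0], [0, 0.01, 0, 0, 0, 0, 0]]}}

```text
time: 42.7
tcp_pos: [0.5242, 0.1742, 0.041]
tool_rot: [3.137, 0.013, 1.615]
force: [5.5, -24.8, 9.9]
width: 0.202
```

The force climbed to 25 N with almost no motion, so the tray is on the back stop. I relieve the push, release, and go up.

Emit:
{"api": "servo_tool", "payload": {"rows": [[0, -0.012, 0, 0, 0, 0, 0], [0, -0.014, 0, 0, 0, 0, 0], [0.5, -0.014, 0, 0, 0, 0, 0], [0.5, -0.014, 0, 0, 0, 0, 0], [0.5, -0.014, 0, 0, 0, 0, 0], [0.5, -0.014, 0, 0, 0, 0, 0], [0.5, -0.014, 0, -0.03, 0, 0, 0], [0.5, -0.014, 0, -0.1, 0, 0, 0]]}}

```text
time: 43.5
tcp_pos: [0.5211, 0.1757, 0.0687]
tool_rot: [-3.138, 0.001, 1.619]
force: [0.7, 0.2, -0.1]
width: 0.5
```

Emit:
{"api": "servo_tool", "payload": {"rows": [[0.5, 0, 0, -0.1, 0, 0, 0], [0.5, 0, 0, -0.22, 0, 0, 0], [0.5, 0, 0, -0.34, 0, 0, 0], [0.5, -0.1, 0, -0.4, 0, 0, 0], [0.5, -0.26, 0, -0.4, 0, 0, 0], [0.5, -0.42, 0, -0.4, 0, 0, 0], [0.5, -0.58, 0, -0.4, 0, 0, 0], [0.5, -0.74, 0, -0.4, 0, 0, 0]]}}

```text
time: 44.3
tcp_pos: [0.5329, -0.0474, 0.1907]
tool_rot: [3.14, 0.0, 1.62]
force: [0.4, -0.6, 0.9]
width: 0.5
```

Emit:
{"api": "servo_tool", "payload": {"rows": [[0.5, -0.15, 0, 0, 0, 0, 0], [0.5, -0.3, 0, 0, 0, 0, 0], [0.5, -0.3, 0, 0, 0, 0, 0], [0.5, -0.3, 0, 0, 0, 0, 0], [0.5, -0.3, 0, 0, 0, 0, 0], [0.5, -0.3, 0, 0, 0, 0, 0], [0.5, -0.3, 0, 0, 0, 0, 0], [0.5, -0.3, 0, 0, 0, 0, 0]]}}

```text
time: 45.1
tcp_pos: [0.5375, -0.1348, 0.1898]
tool_rot: [3.141, -0.0, 1.62]
force: [0.2, -0.6, 0.8]
width: 0.497
```

```bash
python3 - <<'E'
from h import *
plan()
s=env.capture("scene");t=env.capture("top")
cv2.imwrite("pics/m8.png",np.hstack([cv2.resize(s[235:375,135:300],(400,340),interpolation=2),cv2.resize(t[165:285,90:231],(400,340),interpolation=2)]))
r,s=rect(t);print(r,s)
E
```

```text
t 45.1 tcp [ 0.5375 -0.1348  0.1898] rot [ 3.141 -0.     1.62 ] F [ 0.2 -0.6  0.8] w 0.497
[0.53304755 0.25548889 0.05336978] (222, 129)
```

View pics/m8.png

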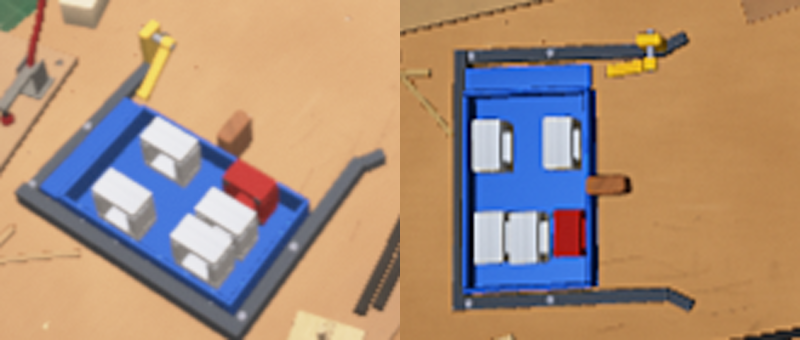

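The tray is against the back stop. In the top crop the catch tip at (609,72) is behind the ledge end at (592,75) with the arm down, all five parts lie in the tray, and the robot is clear.

```bash
python3 -c "
from rig import env
print(env.sign_off())"
```

```text
the job is handed in; nothing more can be done
None
```

I handed the job in at about 45 s of robot time. The collar and all four spacers present are in the tray, and the tray is home in the bay with the catch shut.

**What I did:** I slid off the collar, then the spacers at 164, 134, 74 and 44 mm, and set each one down in the tray. I then pinched the wooden grip, squared the tray to the bay and slid it in. I stopped when the force reached about 25 N with almost no further motion, taking that as the back stop, then released and backed away.

**Last checks:**
- **Pictures:** All five parts lie inside the tray walls. The catch hangs at its starting slope with its tip behind the ledge, and the robot is clear of everything.
- **Glue bottle:** I never went near it, but I did not measure its position again at the end.
- **Catch lift:** I did not see the catch rising on the ledge during the push. I only know it was shut before and shut after.

**What disagreed or went off plan:**
- **Camera views:** They differed by about 5 mm, and up to about 8 mm for the tray. The measured heights came out 7–12 mm lower than the text, so I used the text's heights with an average of both views.
- **Tray nudge:** One release pushed the tray 2.4 mm, which I corrected for afterwards.
- **Disturbances:** I saw no sudden knock to the tray and no slackening of the grip.

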